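# Weigh the drainage stones into a flowerpot

### The job

Weigh the drainage stones into the flowerpot: switch the bench scale on with the left (power) key, stand the empty pot upright in the middle of the scale's plate and let go of it, press the middle (zero) key, then pour the stones out of the handled cup into the pot and add every loose stone from the bench. Once every stone is in the pot, press the right (record) key and after that the power key again to switch off; the empty cup ends upright in the middle of the round cork mat. Press one key at a time, do not touch the power or zero key while filling nor the record key before every stone is in, and leave the sprayer and the twine where they are.

Things in the scene. Friction and masses are not known exactly. Their poses are not given: they have to be found in the camera images.
- scale: the bench scale, fixed to the bench: grey body 300 mm deep (x), 210 mm wide (y), 35 mm tall, its top face carrying a square steel weighing plate at the back (+x) and a row of three white keys at the front (-x, towards the robot). Origin at the centre of the underside, z up; +y is the left as seen from the robot
- plate (a point): centre of the top face of the scale's steel plate (190 x 190 mm, 50 mm above the bench), axes as the scale's
- power_top (a point): top centre of the POWER key: the left of the three (+y end), round, 36 mm across, top 53 mm above the bench. Keys stand 60 mm apart, centres 115 mm in front of the scale's origin. Each sits in a black round housing whose top is 6 mm below the key's top
- zero_top (a point): top centre of the ZERO key: the middle one, round, 26 mm across, top 53 mm above the bench
- record_top (a point): top centre of the RECORD key: the right one (-y end), round, 26 mm across, top 53 mm above the bench
- power (a joint): travel of the power key: 0 up, 0.006 m fully down; spring, about 1.5 N to start and 5 N fully down; comes back up when let go. It counts as pressed beyond 0.004
- zero (a joint): travel of the zero key, as for power
- record (a joint): travel of the record key, as for power
- pot: the empty terracotta flowerpot, loose, about 200 g, 92 mm tall, open top, nearly straight-sided: 120 mm outside and 102 mm inside diameter at the top, upright wall 9 mm thick (the rim can be pinched from above, one finger inside), foot about 110 mm across, floor 6 mm thick. Origin at the centre of the underside, z up. (Other pots hold seedlings or are stacked)
- cup: the aluminium measuring cup holding stones, loose, about 160 g, 55 mm tall, open and flared: foot 102 mm across, rim 150 mm across, walls 4 mm. A straight round wooden handle 16 mm thick sticks out level along the cup's -x (roughly towards the robot), from 71 to 149 mm from the axis, its centreline 46 mm above the cup's underside. Origin at the centre of the underside, z up
- handle (a point): point on the centreline of the cup's handle, 105 mm from the cup's axis (44 mm from the handle's end), 46 mm above the cup's underside, axes as the cup's: x along the handle towards the cup
- mat: the round cork mat, fixed, 150 mm across, 4 mm thick; origin at the centre of the underside
- stone1: a grey drainage stone, a chunky rounded block 22 x 26 x 20 mm (x, y, z), 25 g; origin at its centre. Lies in the cup at the start, if present (None when absent or held)
- stone2: a grey drainage stone, a chunky rounded block 22 x 26 x 20 mm (x, y, z), 25 g; origin at its centre. Lies in the cup at the start, if present (None when absent or held)
- stone3: a grey drainage stone, a chunky rounded block 22 x 26 x 20 mm (x, y, z), 25 g; origin at its centre. Lies in the cup at the start, if present (None when absent or held)
- stone4: a grey drainage stone, a chunky rounded block 22 x 26 x 20 mm (x, y, z), 25 g; origin at its centre. Lies in the cup at the start, if present (None when absent or held)
- stone5: a grey drainage stone, a chunky rounded block 22 x 26 x 20 mm (x, y, z), 25 g; origin at its centre. Lies in the cup at the start, if present (None when absent or held)
- stone6: a grey drainage stone, a chunky rounded block 22 x 26 x 20 mm (x, y, z), 25 g; origin at its centre. Lies loose on the bench at the start, if present (None when absent or held)
- stone7: a grey drainage stone, a chunky rounded block 22 x 26 x 20 mm (x, y, z), 25 g; origin at its centre. Lies loose on the bench at the start, if present (None when absent or held)
- stone8: a grey drainage stone, a chunky rounded block 22 x 26 x 20 mm (x, y, z), 25 g; origin at its centre. Lies loose on the bench at the start, if present (None when absent or held)
- sprayer: bystander: white bottle with a grey cap, 70 mm across, 190 mm tall, loose; origin under its centre
- twine: bystander: spool of brown twine, 60 mm across, 60 mm tall, loose; origin under its centre

How it is judged:
On the way, in this order (a step that is already met when the one before it is completed fails the run):
1. the power key is pressed (value of joint power above 0.004 m), for 0.04 s.
2. the empty pot stands upright on the plate, let go (horizontal distance between pot and plate below 0.05 m and z of pot in the frame of plate between -0.008 and 0.008 m and angle between pot's own z axis and vertical below 0.1 rad and contact force between the fingers and pot below 0.2 N and not ((horizontal distance between stone1 and pot below 0.056 m and z of stone1 in the frame of pot between 0 and 0.088 m) or (horizontal distance between stone2 and pot below 0.056 m and z of stone2 in the frame of pot between 0 and 0.088 m) or (horizontal distance between stone3 and pot below 0.056 m and z of stone3 in the frame of pot between 0 and 0.088 m) or (horizontal distance between stone4 and pot below 0.056 m and z of stone4 in the frame of pot between 0 and 0.088 m) or (horizontal distance between stone5 and pot below 0.056 m and z of stone5 in the frame of pot between 0 and 0.088 m) or (horizontal distance between stone6 and pot below 0.056 m and z of stone6 in the frame of pot between 0 and 0.088 m) or (horizontal distance between stone7 and pot below 0.056 m and z of stone7 in the frame of pot between 0 and 0.088 m) or (horizontal distance between stone8 and pot below 0.056 m and z of stone8 in the frame of pot between 0 and 0.088 m))), for 0.3 s.
3. the zero key is pressed with the empty pot on the plate (value of joint zero above 0.004 m and horizontal distance between pot and plate below 0.05 m and z of pot in the frame of plate between -0.008 and 0.008 m and angle between pot's own z axis and vertical below 0.1 rad and contact force between the fingers and pot below 0.2 N), for 0.04 s.
4. every stone is in the pot, which stands on the plate (horizontal distance between each of stone1, stone2, stone3, stone4, stone5, stone6, stone7, stone8 and pot below 0.056 m and z of stone1 in the frame of pot between 0 and 0.088 m and z of stone2 in the frame of pot between 0 and 0.088 m and z of stone3 in the frame of pot between 0 and 0.088 m and z of stone4 in the frame of pot between 0 and 0.088 m and z of stone5 in the frame of pot between 0 and 0.088 m and z of stone6 in the frame of pot between 0 and 0.088 m and z of stone7 in the frame of pot between 0 and 0.088 m and z of stone8 in the frame of pot between 0 and 0.088 m and horizontal distance between pot and plate below 0.05 m and z of pot in the frame of plate between -0.008 and 0.008 m and angle between pot's own z axis and vertical below 0.1 rad and contact force between the fingers and pot below 0.2 N), for 0.3 s.
5. the record key is pressed (all of step 4 and value of joint record above 0.004 m), for 0.04 s.
6. the power key is pressed again (all of step 4 and value of joint power above 0.004 m), for 0.04 s.
At the end, for the whole second after the job is handed in: The pot stands upright (within 0.1 rad) on the plate, its centre within 50 mm of the plate's, with every stone inside it; the cup stands upright (within 0.12 rad) on the mat, its centre within 50 mm of the mat's; both are let go and at rest; all three keys are up (all of step 4 and linear speed of each of pot, cup below 0.02 m/s and horizontal distance between cup and mat below 0.05 m and z of cup in the frame of mat between -0.004 and 0.012 m and angle between cup's own z axis and vertical below 0.12 rad and contact force between the fingers and cup below 0.2 N and value of joint each of power, zero, record below 0.002 m); the robot touches nothing.
It fails at once if two keys pressed at once (value of joint each of power, zero above 0.004 m or value of joint each of zero, record above 0.004 m or value of joint each of power, record above 0.004 m).
It fails at once if zero key pressed with a stone in the pot (value of joint zero above 0.004 m and ((horizontal distance between stone1 and pot below 0.056 m and z of stone1 in the frame of pot between 0 and 0.088 m) or (horizontal distance between stone2 and pot below 0.056 m and z of stone2 in the frame of pot between 0 and 0.088 m) or (horizontal distance between stone3 and pot below 0.056 m and z of stone3 in the frame of pot between 0 and 0.088 m) or (horizontal distance between stone4 and pot below 0.056 m and z of stone4 in the frame of pot between 0 and 0.088 m) or (horizontal distance between stone5 and pot below 0.056 m and z of stone5 in the frame of pot between 0 and 0.088 m) or (horizontal distance between stone6 and pot below 0.056 m and z of stone6 in the frame of pot between 0 and 0.088 m) or (horizontal distance between stone7 and pot below 0.056 m and z of stone7 in the frame of pot between 0 and 0.088 m) or (horizontal distance between stone8 and pot below 0.056 m and z of stone8 in the frame of pot between 0 and 0.088 m))).
It fails at once if record key pressed before every stone is in the pot (value of joint record above 0.004 m and (not (horizontal distance between stone1 and pot below 0.056 m and z of stone1 in the frame of pot between 0 and 0.088 m) or not (horizontal distance between stone2 and pot below 0.056 m and z of stone2 in the frame of pot between 0 and 0.088 m) or not (horizontal distance between stone3 and pot below 0.056 m and z of stone3 in the frame of pot between 0 and 0.088 m) or not (horizontal distance between stone4 and pot below 0.056 m and z of stone4 in the frame of pot between 0 and 0.088 m) or not (horizontal distance between stone5 and pot below 0.056 m and z of stone5 in the frame of pot between 0 and 0.088 m) or not (horizontal distance between stone6 and pot below 0.056 m and z of stone6 in the frame of pot between 0 and 0.088 m) or not (horizontal distance between stone7 and pot below 0.056 m and z of stone7 in the frame of pot between 0 and 0.088 m) or not (horizontal distance between stone8 and pot below 0.056 m and z of stone8 in the frame of pot between 0 and 0.088 m))).
It fails at once if power key pressed while the pot is only partly filled (value of joint power above 0.004 m and ((horizontal distance between stone1 and pot below 0.056 m and z of stone1 in the frame of pot between 0 and 0.088 m) or (horizontal distance between stone2 and pot below 0.056 m and z of stone2 in the frame of pot between 0 and 0.088 m) or (horizontal distance between stone3 and pot below 0.056 m and z of stone3 in the frame of pot between 0 and 0.088 m) or (horizontal distance between stone4 and pot below 0.056 m and z of stone4 in the frame of pot between 0 and 0.088 m) or (horizontal distance between stone5 and pot below 0.056 m and z of stone5 in the frame of pot between 0 and 0.088 m) or (horizontal distance between stone6 and pot below 0.056 m and z of stone6 in the frame of pot between 0 and 0.088 m) or (horizontal distance between stone7 and pot below 0.056 m and z of stone7 in the frame of pot between 0 and 0.088 m) or (horizontal distance between stone8 and pot below 0.056 m and z of stone8 in the frame of pot between 0 and 0.088 m)) and (not (horizontal distance between stone1 and pot below 0.056 m and z of stone1 in the frame of pot between 0 and 0.088 m) or not (horizontal distance between stone2 and pot below 0.056 m and z of stone2 in the frame of pot between 0 and 0.088 m) or not (horizontal distance between stone3 and pot below 0.056 m and z of stone3 in the frame of pot between 0 and 0.088 m) or not (horizontal distance between stone4 and pot below 0.056 m and z of stone4 in the frame of pot between 0 and 0.088 m) or not (horizontal distance between stone5 and pot below 0.056 m and z of stone5 in the frame of pot between 0 and 0.088 m) or not (horizontal distance between stone6 and pot below 0.056 m and z of stone6 in the frame of pot between 0 and 0.088 m) or not (horizontal distance between stone7 and pot below 0.056 m and z of stone7 in the frame of pot between 0 and 0.088 m) or not (horizontal distance between stone8 and pot below 0.056 m and z of stone8 in the frame of pot between 0 and 0.088 m))).
It fails at once if sprayer or twine displaced by more than 40 mm (distance of any of sprayer, twine from where it was at the start of the episode above 0.04 m).
Of stone1, stone2, stone3, stone4, stone5 only 3 to 5 are there at a start; the rules pass over those that are not, and their reading is None.
Of stone6, stone7, stone8 only 1 to 3 are there at a start; the rules pass over those that are not, and their reading is None.
At some moment in a run one of stone6, stone7, stone8, cup may be knocked a few centimetres aside while the robot is not near it.
It also fails if it takes over 210 s, if anything falls off the work surface, if the arm or the gripper's body presses on something with over 40 N, if the wrist force passes 120 N, or if a joint passes its speed limit or range.

### The arm

A 6-joint arm with a two-finger parallel gripper is mounted at the origin on the work surface. World frame = base frame: x ahead of the robot, y to its left, z up, the work surface at z = 0. Lengths are in m, angles in rad, forces in N, time in s.
With the tool pointing down it reaches from about 0.375 to 0.9 m from the base axis. Payload 3.1 kg.
Tool frame: the origin (TCP) lies midway between the tips of the shut fingers; the grasp point (between the pads) lies 19 mm behind it; z points along the fingers, y is the line along which they close (so a half turn about z gives the same grasp; the last joint's range is limited). The gripper opens to 87 mm and grips with 3 to 60 N. Pads are 19 mm wide; open, the fingers measure 117 mm over their backs; the gripper's body (75 mm by 190 mm) begins 51 mm behind the grasp point.
Start: joints at [0.952, 0.527, 1.433, -0, 1.181, -0.178], TCP at [0.267, 0.565, 0.223] pointing down, gripper open.
Joint ranges: [-3.08, 3.08], [-0.75, 2.2], [0.22, 2.44], [-1.43, 4.57], [0, 2.65], [-2.85, 2.85]. Speed limits (rad/s): [2.79, 2.79, 3.14, 3.14, 3.14, 3.14].

### API

Orientations are given as a unit quaternion [x, y, z, w].
In Python, from rig import robot gives the robot as it stands.
- The arm moves only by the shell command python3 -m jog 'ROWS' [FORCE]. ROWS is a JSON object of lists of equal length, an entry for each row: "dp": the shift along the tool's x, y, z in mm, a list of three; "delta_rot": the turn, a rotation vector about the tool's x, y, z in rad, a list of three; "gripper": the opening, from -1 (shut) to 1 (fully open). A call has 1 to 12 rows; each row is the pose to reach, as a shift and turn from the pose commanded when the call began, along the tool's axes at that moment; what a row does not reach only later rows make up. A row lasts 1/10 s, in which the tool goes at most 50 mm and 8.59 degrees, less where a joint would pass 70% of its speed; a pose out of reach is approached as far as the arm can. A call with a gripper value outside its range is refused whole. The fingers move at their own pace and stop on an object; FORCE is the grip in N (left out, the last holds). Time passes only in rows, so rows that repeat a pose let the fingers close. It gives the time, the measured TCP pose, the force, the opening and the grip force at its end, in the units of the state.
- robot.get_obs(): the state, without advancing time (a new reading comes with each control period).
- robot.camera(name): name is "scene" or "top" or "wrist"; returns the picture (384x512x3 uint8, red, green, blue); there is no depth.
- robot.camera_model(name): a dict with "fx", "fy", "cx", "cy" (pixels), "xyz" and "orientation" of the camera in the world; the wrist camera has in their place "T_tool_cam" (4x4, takes a point from camera to tool coordinates, whose origin is the TCP and whose axes are the flange's). Camera axes: x right, y down, z forward; pixel columns grow to the right and rows downward; lengths in m; the calibration is good to about 2 mm. A picture is of the moment at which its call begins: read the wrist's pose just before it. camera_model takes no time and is no camera call.
- robot.hand_in(): hands the job in; it is judged then, once.
Trained networks look in the newest picture that a camera, given by its name, has taken for a name from the list of things; names that differ only in an ending like _2 or _b are one class to them, and where a whole thing is asked for, a point or a joint stands for the part that bears it (a point fixed in the world has none). Each returns a list of dicts, best first, with "score" (0 to 1); they miss things now and then, are a little off and sometimes report something else, mostly with a low value. They report only what shows in the picture. A call takes as long as a camera call.
- robot.search_frame(name, camera): "rect" ([left, top, right, bottom] in pixels, round what is visible of it).
The state is a dict: "time": time; "q": joint angles; "joint_velocities": joint speeds; "joint_torque": joint torques, N m; "position": TCP position; "tool_rot": TCP orientation; "ft_force": force on the tool from outside, world axes, zero at the start; "moment": the same for the moment, N m; "grip_width": finger opening in m; "grip_force": force on a finger pad.
Only numpy, scipy, OpenCV 4.12 (cv2) and the standard library are available. Lean on these libraries where they do the work, as an engineer would, in place of code of your own. Each camera call takes 0.05 s, during which the arm holds its last target. There are 200 camera calls.

## Working session

There is one attempt and no reset: what is moved stays moved. The work goes in short steps, Python scripts to look and compute and a shell command to move; the robot and the scene stay as the last step left them, time stands still between calls to the robot, and variables do not carry over. Pictures are saved under pics/ and viewed, at most 14 in all, crops included, and the job is handed in when it is done.

```bash
ls; mkdir -p pics; cat > h.py <<'E'
from rig import robot
import numpy as np, cv2
from scipy.spatial.transform import Rotation as R
def snap(cam,fn=None):
    o=robot.get_obs(); im=robot.camera(cam)
    if fn: cv2.imwrite('pics/'+fn,im[:,:,::-1])
    m=robot.camera_model(cam)
    if cam=='wrist':
        T=np.eye(4);T[:3,:3]=R.from_quat(o['tool_rot']).as_matrix();T[:3,3]=o['position'];T=T@np.array(m['T_tool_cam'])
    else:
        T=np.eye(4);T[:3,:3]=R.from_quat(m['orientation']).as_matrix();T[:3,3]=m['xyz']
    return im,m,T
def pix2w(m,T,u,v,z):
    d=T[:3,:3]@np.array([(u-m['cx'])/m['fx'],(v-m['cy'])/m['fy'],1]);return T[:3,3]+d*(z-T[2,3])/d[2]
def w2pix(m,T,p):
    c=T[:3,:3].T@(np.array(p)-T[:3,3]);return np.array([m['fx']*c[0]/c[2]+m['cx'],m['fy']*c[1]/c[2]+m['cy']])
def tool(p):
    "world displacement target p -> dp mm in current tool axes"
    o=robot.get_obs();return np.round(R.from_quat(o['tool_rot']).as_matrix().T@(np.array(p)-o['position'])*1000,1)
E
python3 - <<'E'
from h import *
o=robot.get_obs();print(o['time'],o['position'],o['tool_rot'])
print(R.from_quat(o['tool_rot']).as_matrix().round(3))
for c in ['top','scene']:
    im,m,T=snap(c,c+'0.png');print(c,{k:np.round(v,3) for k,v in m.items()})
    for n in ['scale','pot','cup','mat','stone1','sprayer','twine','power','zero','record','handle']:
        try:
            for d in robot.search_frame(n,c)[:5]:print(n,np.round(d['rect']),round(d['score'],2))
        except Exception as e: print(n,e)
E
```

```text
pics
0.0 [0.26623883 0.56468202 0.22159105] [ 2.18628455e-01  9.75807630e-01 -9.58242586e-04 -3.87214736e-04]
[[-0.904  0.427 -0.001]
 [ 0.427  0.904 -0.002]
 [ 0.    -0.002 -1.   ]]
top {'fx': np.float64(417.671), 'fy': np.float64(417.671), 'cx': np.float64(256.974), 'cy': np.float64(188.418), 'xyz': array([ 0.367, -0.047,  1.354]), 'orientation': array([ 0.714, -0.696,  0.046, -0.058])}
pot [202. 133. 244. 172.] 0.64
cup [109. 176. 156. 238.] 0.75
mat [208. 200. 252. 246.] 0.86
mat [130. 188. 136. 195.] 0.67
stone1 [140. 190. 147. 195.] 0.63
stone1 [133. 204. 141. 212.] 0.61
stone1 [174. 158. 178. 166.] 0.59
stone1 [129. 188. 139. 194.] 0.54
stone1 [183. 231. 192. 236.] 0.51
sprayer [376. 166. 415. 197.] 0.69
twine [375. 205. 401. 224.] 0.62
power [292. 222. 304. 233.] 0.53
zero [314. 219. 326. 225.] 0.54
record [140. 189. 149. 196.] 0.51
record [332. 220. 345. 224.] 0.49
handle [110. 173. 157. 240.] 0.6
handle [129. 188. 139. 196.] 0.27
handle [374. 204. 401. 227.] 0.19
scene {'fx': np.float64(399.461), 'fy': np.float64(399.461), 'cx': np.float64(257.366), 'cy': np.float64(195.136), 'xyz': array([0.917, 0.684, 0.743]), 'orientation': array([ 0.225,  0.877, -0.414, -0.099])}
scale [161. 147. 282. 225.] 0.79
pot [204. 220. 255. 278.] 0.73
pot [162. 146. 283. 225.] 0.45
pot [259. 164. 270. 172.] 0.16
cup [325. 261. 401. 352.] 0.64
mat [271. 208. 330. 245.] 0.93
mat [169.  95. 194. 156.] 0.55
stone1 [338. 316. 349. 330.] 0.73
stone1 [368. 328. 376. 342.] 0.72
stone1 [294. 268. 305. 279.] 0.69
stone1 [348. 324. 362. 346.] 0.66
stone1 [345. 305. 360. 315.] 0.58
sprayer [169.  95. 192. 154.] 0.97
twine [206. 125. 227. 148.] 0.94
twine [368. 312. 377. 327.] 0.6
power [292. 268. 307. 281.] 0.63
power [260. 163. 271. 172.] 0.56
zero [254. 155. 261. 162.] 0.54
record [241. 147. 250. 152.] 0.45
handle [325. 263. 404. 352.] 0.76
```

```bash
python3 - <<'E'
import cv2
a=cv2.imread('pics/top0.png')[90:270,90:430];cv2.imwrite('pics/top0c.png',cv2.resize(a,None,fx=2.35,fy=2.35,interpolation=2))
a=cv2.imread('pics/scene0.png');cv2.imwrite('pics/scene0c.png',cv2.resize(a,None,fx=1.56,fy=1.56,interpolation=2))
E
```

```text
(no output)
```

View pics/top0c.png

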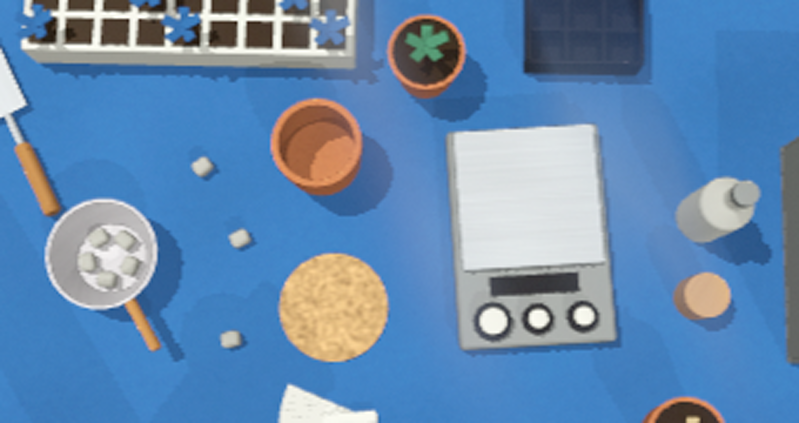

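View pics/scene0c.png

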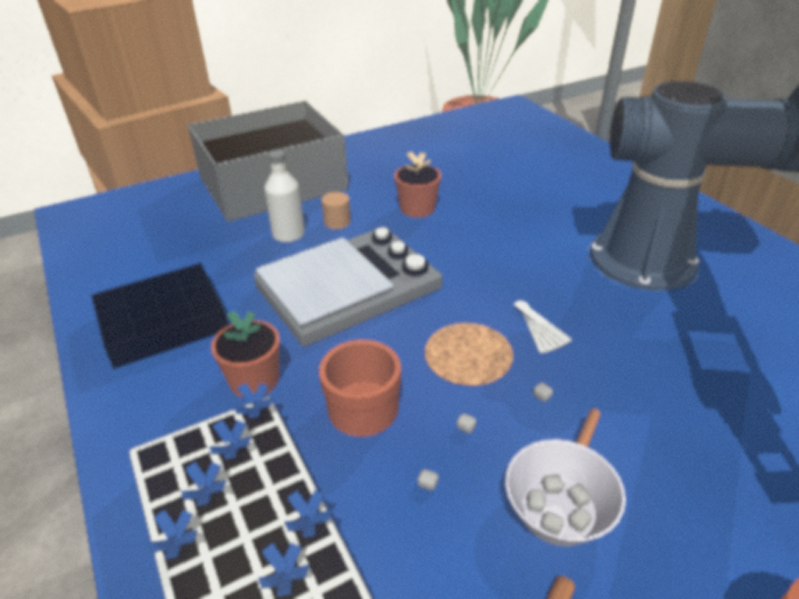

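The top picture (crop scale 2.35, offset 90,90) shows five stones in the cup at (102,253), with its handle ending at (155,347). Three loose stones lie at (203,167), (239,238) and (231,340). The empty pot is at (317,145), the mat at (333,307), and the power, zero and record keys are at (492,320), (539,318) and (583,316). The scene view agrees.

```bash
python3 - <<'E'
from h import *
m=robot.camera_model('top');T=np.eye(4);T[:3,:3]=R.from_quat(m['orientation']).as_matrix();T[:3,3]=m['xyz']
for n,(u,v),z in [('power',(492,320),.053),('zero',(539,318),.053),('rec',(583,316),.053),('plateTL',(455,133),.05),('plateTR',(596,127),.05),('plateBR',(606,263),.05),('plateBL',(462,271),.05),('pot',(317,144),.092),('mat',(333,307),.004),('cup',(102,253),.055),('hend',(155,346),.046),('hstart',(128,303),.046),('s6',(203,167),.012),('s7',(239,238),.012),('s8',(231,340),.012),('twine',(703,295),.06),('sprayercap',(742,192),.19),('plant',(427,50),.1),('trowel end',(50,212),.02)]:
    print(n,pix2w(m,T,u/2.35+90,v/2.35+90,z).round(3))
print('wrist',robot.camera_model('wrist'))
E
```

```text
power [ 0.444 -0.156  0.053]
zero [ 0.448 -0.218  0.053]
rec [ 0.452 -0.276  0.053]
plateTL [ 0.697 -0.103  0.05 ]
plateTR [ 0.71  -0.295  0.05 ]
plateBR [ 0.524 -0.307  0.05 ]
plateBL [ 0.508 -0.116  0.05 ]
pot [0.668 0.08  0.092]
mat [0.459 0.058 0.004]
cup [0.52  0.367 0.055]
hend [0.399 0.29  0.046]
hstart [0.455 0.33  0.046]
s6 [0.65  0.247 0.012]
s7 [0.551 0.191 0.012]
s8 [0.41  0.195 0.012]
twine [ 0.484 -0.432  0.06 ]
sprayercap [ 0.597 -0.442  0.19 ]
plant [ 0.797 -0.062  0.1  ]
trowel end [0.58  0.454 0.02 ]
wrist {'fx': 317.88909836530223, 'fy': 317.88909836530223, 'cx': 254.65434132080856, 'cy': 189.5726509283926, 'T_tool_cam': array([[-3.21667834e-04, -9.59135739e-01, -2.82946162e-01,
         7.75965358e-02],
       [ 9.99999939e-01, -2.70508914e-04, -2.19875918e-04,
        -6.25518601e-04],
       [ 1.34351393e-04, -2.82946216e-01,  9.59135768e-01,
        -1.62929767e-01],
       [ 0.00000000e+00,  0.00000000e+00,  0.00000000e+00,
         1.00000000e+00]])}
```

```bash
python3 -m jog '{"dp":[[-468,-575,0],[-468,-575,0],[-468,-575,0],[-468,-575,0],[-468,-575,0],[-468,-575,0],[-468,-575,0],[-468,-575,0],[-468,-575,0],[-468,-575,0],[-468,-575,0],[-468,-575,0]],"delta_rot":[[0,0,-0.15],[0,0,-0.3],[0,0,-0.44],[0,0,-0.44],[0,0,-0.44],[0,0,-0.44],[0,0,-0.44],[0,0,-0.44],[0,0,-0.44],[0,0,-0.44],[0,0,-0.44],[0,0,-0.44]],"gripper":[-1,-1,-1,-1,-1,-1,-1,-1,-1,-1,-1,-1]}' 10; python3 - <<'E'
from h import *
o=robot.get_obs();print(R.from_quat(o['tool_rot']).as_matrix().round(3), tool([.444,-.156,.10]))
E
```

```text
time: 2.4
position: [0.4106, -0.0175, 0.223]
tool_rot: [0.001, 1.0, -0.0, 0.001]
ft_force: [1.5, 0.5, 0.3]
grip_width: 0.003
grip_force: 0.0
[[-1.     0.001  0.001]
 [ 0.001  1.    -0.   ]
 [-0.001 -0.    -1.   ]] [ -33.4 -138.4  123. ]
```

```bash
python3 -m jog '{"dp":[[-33,-138,0],[-33,-138,0],[-33,-138,0],[-33,-138,0],[-33,-138,0]],"delta_rot":[[0,0,0],[0,0,0],[0,0,0],[0,0,0],[0,0,0]],"gripper":[-1,-1,-1,-1,-1]}'; python3 - <<'E'
from h import *
im,m,T=snap('wrist','w1.png')
for n in ['power','zero','record']:
    for d in robot.search_frame(n,'wrist')[:3]:
        r=d['rect'];print(n,np.round(r),round(d['score'],2),pix2w(m,T,(r[0]+r[2])/2,(r[1]+r[3])/2,.053).round(4))
E
```

```text
time: 2.9
position: [0.4429, -0.1541, 0.2224]
tool_rot: [0.002, 1.0, 0.0, -0.0]
ft_force: [1.1, 0.0, 0.2]
grip_width: 0.0003
grip_force: 0.0
power [234. 157. 270. 186.] 0.66 [ 0.4426 -0.1575  0.053 ]
zero [190. 164. 210. 190.] 0.6 [ 0.4486 -0.2135  0.053 ]
record [129. 174. 151. 190.] 0.73 [ 0.454  -0.2785  0.053 ]
record [ 16. 253.  61. 322.] 0.52 [ 0.5847 -0.4143  0.053 ]
```

View pics/w1.png

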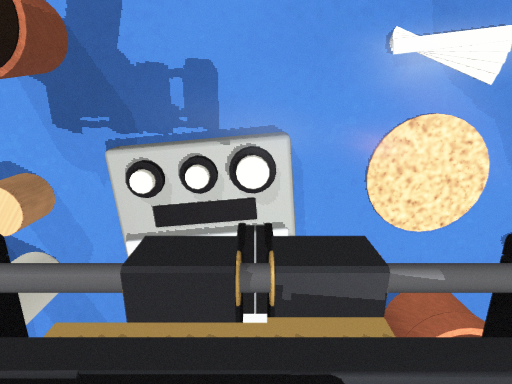

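Wrist view: power at (251,170), zero at (197,175), record at (141,181). This agrees with the top-camera fixes to within a few mm. I'll press power now.

```bash
python3 -m jog '{"dp":[[0,-3,50],[0,-3,100],[0,-3,145],[0,-3,160],[0,-3,168],[0,-3,174.5],[0,-3,174.5],[0,-3,174.5]],"delta_rot":[[0,0,0],[0,0,0],[0,0,0],[0,0,0],[0,0,0],[0,0,0],[0,0,0],[0,0,0]],"gripper":[-1,-1,-1,-1,-1,-1,-1,-1]}'
```

```text
time: 3.9
position: [0.4415, -0.1542, 0.0511]
tool_rot: [-0.0, 1.0, 0.001, -0.001]
ft_force: [-6.0, 4.0, 22.3]
grip_width: 0.0007
grip_force: 11.1
```

```bash
python3 - <<'E'
from h import *
for i in range(3):
    im,m,T=snap('wrist','w2.png' if i==0 else None);o=robot.get_obs();print(o['position'],o['ft_force'])
cv2.imwrite('pics/w2c.png',cv2.resize(im[90:290,130:390,::-1],None,fx=2.5,fy=2.5))
E
```

```text
[ 0.44150384 -0.15421211  0.05109516] [-6.21475974  4.07540597 21.75075398]
[ 0.44148904 -0.15421884  0.05107438] [-5.68765143  4.34679317 22.27153713]
[ 0.44149564 -0.15422187  0.05108297] [-5.11417008  4.74901552 21.56046273]
```

View pics/w2c.png

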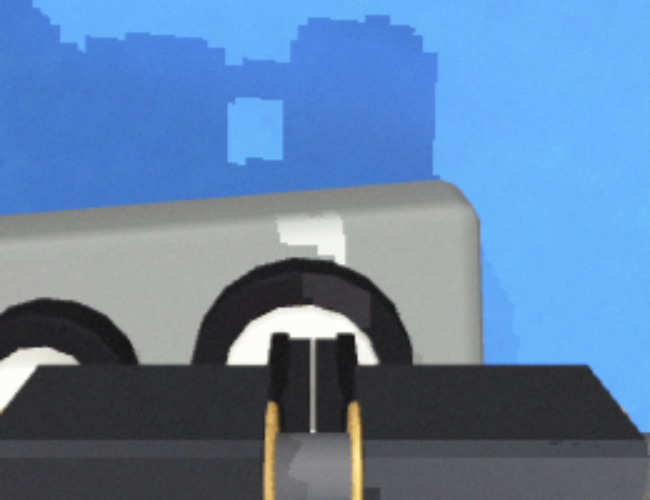

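The fingertips are on the power key, and it is bottomed (22 N, flush with its housing). I'll lift off and go to the pot.

```bash
python3 -m jog '{"dp":[[0,0,-50],[0,0,-100],[-50,50,-140],[-260,237,-250],[-260,237,-250],[-260,237,-250],[-260,237,-250],[-260,237,-250],[-260,237,-250],[-260,237,-250],[-260,237,-250],[-260,237,-250]],"delta_rot":[[0,0,0],[0,0,0],[0,0,0],[0,0,0],[0,0,0],[0,0,0],[0,0,0],[0,0,0],[0,0,0],[0,0,0],[0,0,0],[0,0,0]],"gripper":[-1,-1,-1,-1,0,0,0,0,0,0,0,0]}'; python3 - <<'E'
from h import *
im,m,T=snap('wrist','w3.png')
for n in ['pot','mat']:
    for d in robot.search_frame(n,'wrist')[:3]:
        r=d['rect'];print(n,np.round(r),round(d['score'],2),pix2w(m,T,(r[0]+r[2])/2,(r[1]+r[3])/2,.092 if n=='pot' else .004).round(4))
p=[pix2w(m,T,u,v,.092).round(3) for u,v in [(254,189)]];print(p)
E
```

```text
time: 5.25
position: [0.7029, 0.0815, 0.299]
tool_rot: [-0.001, 1.0, -0.0, 0.001]
ft_force: [-0.2, 0.3, -0.6]
grip_width: 0.0431
grip_force: 0.0
pot [203.  80. 308. 185.] 0.74 [0.6658 0.0816 0.092 ]
mat [195.   0. 279.  26.] 0.88 [0.5233 0.0578 0.004 ]
mat [  0.   2. 134. 168.] 0.32 [ 0.6113 -0.1767  0.004 ]
[array([0.734, 0.08 , 0.092])]
```

View pics/w3.png

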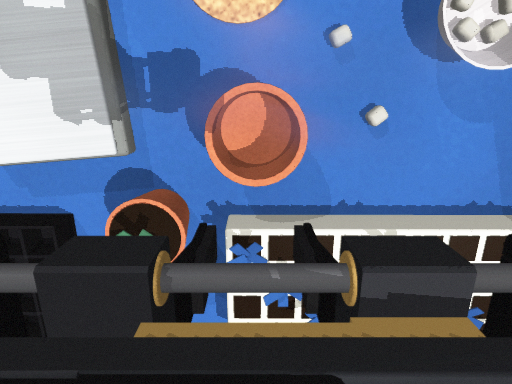

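Wrist view: pot rim circle centred at (257,134), which puts the pot at (0.667,0.081). I'll pinch its +y wall.

```bash
python3 -m jog '{"dp":[[36,55,50],[36,55,100],[36,55,150],[36,55,190],[36,55,225],[36,55,241],[36,55,241],[36,55,241],[36,55,241],[36,55,241],[36,55,241],[36,55,241]],"delta_rot":[[0,0,0],[0,0,0],[0,0,0],[0,0,0],[0,0,0],[0,0,0],[0,0,0],[0,0,0],[0,0,0],[0,0,0],[0,0,0],[0,0,0]],"gripper":[0,0,0,0,0,0,0,-1,-1,-1,-1,-1]}' 30
```

```text
time: 6.6
position: [0.668, 0.1359, 0.0584]
tool_rot: [0.001, 1.0, 0.0, 0.001]
ft_force: [-0.9, 2.5, 1.3]
grip_width: 0.0116
grip_force: 1.0
```

```bash
python3 -m jog '{"dp":[[0,0,0],[0,0,0],[0,0,0],[0,0,-30],[0,0,-70],[0,0,-100],[20,-40,-100],[57,-287,-100],[57,-287,-100],[57,-287,-100],[57,-287,-100],[57,-287,-100]],"delta_rot":[[0,0,0],[0,0,0],[0,0,0],[0,0,0],[0,0,0],[0,0,0],[0,0,0],[0,0,0],[0,0,0],[0,0,0],[0,0,0],[0,0,0]],"gripper":[-1,-1,-1,-1,-1,-1,-1,-1,-1,-1,-1,-1]}'; python3 -m jog '{"dp":[[0,-40,0],[0,-60,0],[0,-60,0],[0,-60,0]],"delta_rot":[[0,0,0],[0,0,0],[0,0,0],[0,0,0]],"gripper":[-1,-1,-1,-1]}';  python3 - <<'E'
from h import *
im,m,T=snap('scene','s1.png')
im2,_,_=snap('top','t1.png')
cv2.imwrite('pics/st1.png',np.hstack([cv2.resize(im[80:330,120:420],(400,333)),cv2.resize(im2[90:270,200:416],(400,333))])[:,:,::-1]);print(tool([.611,-.1505,.13]))
E
```

```text
time: 7.8
position: [0.6086, -0.153, 0.156]
tool_rot: [0.0, 1.0, 0.001, -0.001]
ft_force: [1.2, -0.9, -2.6]
grip_width: 0.0085
grip_force: 30.0
time: 8.2
position: [0.6093, -0.2104, 0.1562]
tool_rot: [0.001, 1.0, 0.001, -0.001]
ft_force: [-0.4, 0.3, -2.2]
grip_width: 0.009
grip_force: 30.0
[-1.5 58.7 26.6]
```

View pics/st1.png

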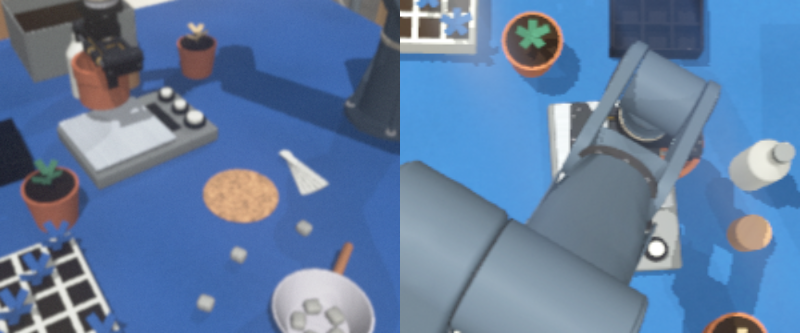

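The pot is held upright, about 58 mm too far right of the plate centre. I'll shift it back, lower it and let go.

```bash
python3 -m jog '{"dp":[[-1,40,0],[-1,59,0],[-1,59,10],[-1,59,30],[-1,59,40],[-1,59,45],[-1,59,48],[-1,59,49],[-1,59,49]],"delta_rot":[[0,0,0],[0,0,0],[0,0,0],[0,0,0],[0,0,0],[0,0,0],[0,0,0],[0,0,0],[0,0,0]],"gripper":[-1,-1,-1,-1,-1,-1,-1,-1,-1]}'
```

```text
time: 9.2
position: [0.6114, -0.153, 0.1085]
tool_rot: [0.001, 1.0, -0.0, 0.0]
ft_force: [0.1, 0.2, -0.9]
grip_width: 0.0087
grip_force: 30.0
```

```bash
python3 -m jog '{"dp":[[0,0,0],[0,0,0],[0,0,0],[0,0,-30],[0,0,-70],[0,0,-110],[-30,-30,-160],[-60,-55,-200],[-60,-55,-220],[-60,-55,-220]],"delta_rot":[[0,0,0],[0,0,0],[0,0,0],[0,0,0],[0,0,0],[0,0,0],[0,0,0],[0,0,0],[0,0,0],[0,0,0]],"gripper":[-0.4,-0.4,-0.4,-0.4,-0.4,-0.4,-1,-1,-1,-1]}';  python3 - <<'E'
from h import *
im,m,T=snap('wrist','w4.png')
for n in ['pot','power','zero','record']:
    for d in robot.search_frame(n,'wrist')[:2]:
        r=d['rect'];print(n,np.round(r),round(d['score'],2),pix2w(m,T,(r[0]+r[2])/2,(r[1]+r[3])/2,.142 if n=='pot' else .053).round(4))
print(tool([.448,-.216,.2]))
E
```

```text
time: 10.2
position: [0.6751, -0.2108, 0.3352]
tool_rot: [0.001, 1.0, -0.004, 0.007]
ft_force: [0.1, 0.1, -0.6]
grip_width: 0.004
grip_force: 0.0
pot [203.  48. 315. 162.] 0.97 [ 0.6092 -0.208   0.142 ]
power [400.   1. 507.  46.] 0.69 [0.5147 0.036  0.053 ]
power [204.  47. 313. 164.] 0.54 [ 0.6134 -0.2083  0.053 ]
[221.2  -9.7 126.9]
```

View pics/w4.png

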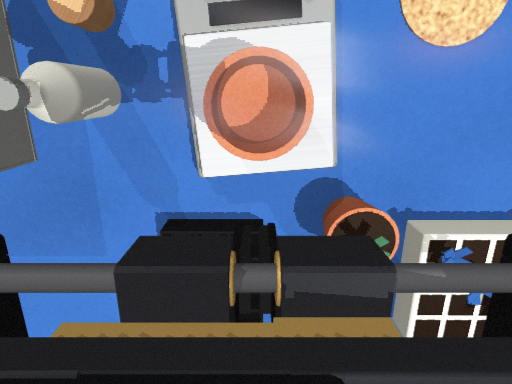

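Wrist view: the pot stands upright in the middle of the plate, its rim circle at (258,104). Next is zero.

```bash
python3 -m jog '{"dp":[[50,-5,20],[100,-8,40],[150,-8,60],[200,-8,100],[221,-8,125],[221,-8,125],[221,-8,125]],"delta_rot":[[0,0,0],[0,0,0],[0,0,0],[0,0,0],[0,0,0],[0,0,0],[0,0,0]],"gripper":[-1,-1,-1,-1,-1,-1,-1]}';  python3 - <<'E'
from h import *
im,m,T=snap('wrist','w5.png')
for n in ['power','zero','record']:
    for d in robot.search_frame(n,'wrist')[:2]:
        r=d['rect'];print(n,np.round(r),round(d['score'],2),pix2w(m,T,(r[0]+r[2])/2,(r[1]+r[3])/2,.053).round(4))
o=robot.get_obs();print(o['ft_force'],tool([.448,-.2165,.057]))
E
```

```text
time: 11.15
position: [0.4475, -0.2138, 0.2013]
tool_rot: [0.001, 1.0, 0.002, -0.002]
ft_force: [0.6, -0.7, 0.1]
grip_width: 0.0004
grip_force: 0.0
power [150. 134. 350. 237.] 0.72 [ 0.4563 -0.2186  0.053 ]
power [294. 156. 329. 187.] 0.67 [ 0.4417 -0.1566  0.053 ]
zero [242. 165. 265. 190.] 0.55 [ 0.4479 -0.2152  0.053 ]
record [179. 172. 204. 193.] 0.96 [ 0.4531 -0.2781  0.053 ]
record [150. 131. 350. 236.] 0.29 [ 0.4543 -0.2188  0.053 ]
[ 0.37173305 -0.50771233  0.02336506] [  4.7   0.2 147.1]
```

```bash
python3 -m jog '{"dp":[[0,-2,50],[0,-2,100],[0,-2,135],[0,-2,145],[0,-2,149],[0,-2,152],[0,-2,152]],"delta_rot":[[0,0,0],[0,0,0],[0,0,0],[0,0,0],[0,0,0],[0,0,0],[0,0,0]],"gripper":[-1,-1,-1,-1,-1,-1,-1]}'
```

```text
time: 12.05
position: [0.4506, -0.2174, 0.0524]
tool_rot: [0.0, 1.0, -0.0, 0.001]
ft_force: [-1.3, 3.3, 4.3]
grip_width: 0.0004
grip_force: 2.1
```

```bash
python3 -m jog '{"dp":[[0,0,1.5],[0,0,2.5],[0,0,2.5],[0,0,2.5]],"delta_rot":[[0,0,0],[0,0,0],[0,0,0],[0,0,0]],"gripper":[-1,-1,-1,-1]}'
```

```text
time: 12.45
position: [0.4508, -0.2177, 0.0512]
tool_rot: [0.0, 1.0, -0.001, 0.001]
ft_force: [-2.2, 4.4, 16.4]
grip_width: 0.0007
grip_force: 8.1
```

Zero is pressed fully. Before the cup pour I'll lift clear, tilt the tool in free air and log joint angles to fit a kinematic model.

```bash
cat > log.sh <<'E'
python3 -c "
from h import *;import json
o=robot.get_obs();open('fk.jsonl','a').write(json.dumps([list(map(float,o[k])) for k in ('q','position','tool_rot')])+'\n');print(o['q'].round(3) if hasattr(o['q'],'round') else np.round(o['q'],3))"
E
python3 -m jog '{"dp":[[0,0,-50],[0,0,-100],[0,0,-150],[0,0,-200],[0,0,-250],[0,0,-250]],"delta_rot":[[0,0,0],[0,0,0],[0,0,0],[0,0,0],[0,0,0],[0,0,0]],"gripper":[-1,-1,-1,-1,-1,-1]}' >/dev/null; bash log.sh
python3 -m jog '{"dp":[[0,50,0],[0,100,0],[0,150,0],[0,200,0],[0,250,0],[0,300,0],[0,300,0],[0,300,0]],"delta_rot":[[0.1,0,0],[0.25,0,0],[0.4,0,0],[0.5,0,0],[0.5,0,0],[0.5,0,0],[0.5,0,0],[0.5,0,0]],"gripper":[-1,-1,-1,-1,-1,-1,-1,-1]}' >/dev/null; bash log.sh
python3 -m jog '{"dp":[[0,20,0],[0,20,0],[0,20,0],[0,20,0],[0,20,0],[0,20,0],[0,20,0],[0,20,0],[0,20,0],[0,20,0]],"delta_rot":[[-0.1,0,0],[-0.25,0,0],[-0.4,0,0],[-0.5,0,0],[-0.6,0,0],[-0.75,0,0],[-0.9,0,0],[-1,0,0],[-1,0,0],[-1,0,0]],"gripper":[-1,-1,-1,-1,-1,-1,-1,-1,-1,-1]}'; bash log.sh
python3 -m jog '{"dp":[[0,30,0],[0,30,0],[0,30,0],[0,30,0],[0,30,0],[0,30,0],[0,30,0],[0,30,0],[0,30,0]],"delta_rot":[[0.15,0,0],[0.3,0,0],[0.4,0,0],[0.5,0,0],[0.5,0,0],[0.5,0,0.1],[0.5,0,0.2],[0.5,0,0.2],[0.5,0,0.2]],"gripper":[1,1,1,1,1,1,1,1,1]}'; bash log.sh
```

```text
[-0.674  0.257  1.629 -0.     1.233 -2.244]
[ 0.256  0.319  1.678 -0.5    1.31  -1.148]
time: 14.85
position: [0.4505, 0.0989, 0.2888]
tool_rot: [0.002, 0.969, 0.246, 0.0]
ft_force: [0.2, -0.7, -0.5]
grip_width: 0.0005
grip_force: 0.0
[-0.352  0.254  1.811  0.485  1.294 -2.106]
time: 15.75
position: [0.4502, 0.1264, 0.3034]
tool_rot: [0.095, 0.995, -0.001, -0.024]
ft_force: [-0.0, -0.6, 0.9]
grip_width: 0.0643
grip_force: 0.0
[ 0.031  0.235  1.674  0.005  1.281 -1.351]
```

```bash
cat > fk.py <<'E'
from h import *
import json
from scipy.optimize import least_squares
LO=np.array([-3.08,-.75,.22,-1.43,0,-2.85]);HI=np.array([3.08,2.2,2.44,4.57,2.65,2.85])
def fk(q,p,s4=1,s6=1):
    a1,h,L2,a3,L3,L6,c=p
    r=R.from_euler
    A=r('z',q[0]);x=A.apply([a1,0,h]);A=A*r('y',q[1]);x=x+A.apply([0,0,L2]);A=A*r('y',q[2]);x=x+A.apply([a3,0,L3])
    A=A*r('z',s4*q[3])*r('y',q[4]);x=x+A.apply([0,0,L6]);A=A*r('z',s6*q[5]+c);return x,A
D=[json.loads(l) for l in open('fk.jsonl')]+[[[0.952,0.527,1.433,0,1.181,-0.178],[.267,.565,.223],[ .2186,.9758,-.00096,-.000387]]]
def fit(s4,s6,c0):
    def f(p):
        o=[]
        for q,x,t in D:
            X,A=fk(q,p,s4,s6);o+=list(X-x)+list(.3*(A.inv()*R.from_quat(t)).as_rotvec())
        return np.array(o)
    # weak prior to regularise a1,a3
    return least_squares(lambda p:np.r_[f(p),.01*p[[0,3]]],[0,.3,.4,0,.4,.25,c0])
best=min(((s4,s6,fit(s4,s6,c)) for s4 in(1,-1) for s6 in(1,-1) for c in(0,1.57,3.1,-1.57)),key=lambda b:b[2].cost)
S4,S6,P=best[0],best[1],best[2].x
if __name__=='__main__':
    print(S4,S6,P.round(4),best[2].cost,np.abs(best[2].fun).max())
E
python3 fk.py
```

```text
1 1 [1.4000e-03 2.7310e-01 5.8870e-01 1.1660e-01 3.9080e-01 3.0290e-01
 1.5708e+00] 0.030717935876788463 0.1109596044545634
```

```bash
cat >> fk.py <<'E'
    for b in sorted(((s4,s6,fit(s4,s6,c)) for s4 in(1,-1) for s6 in(1,-1) for c in(0,1.57,3.1,-1.57)),key=lambda b:b[2].cost)[:4]:
        print(b[0],b[1],b[2].x.round(3),b[2].cost)
        for i in range(len(D)): print(b[2].fun[6*i:6*i+6].round(3),np.round(D[i][0],2),np.round(D[i][1],3),np.round(D[i][2],3))
E
python3 fk.py | head -14
```

```text
1 1 [1.4000e-03 2.7310e-01 5.8870e-01 1.1660e-01 3.9080e-01 3.0290e-01
 1.5708e+00] 0.030717935876788463 0.1109596044545634
1 1 [1.000e-03 2.730e-01 5.890e-01 1.170e-01 3.910e-01 3.030e-01 1.571e+00] 0.030717935876788463
[-0.069 -0.087  0.     0.    -0.     0.   ] [-0.67  0.26  1.63 -0.    1.23 -2.24] [ 0.455 -0.221  0.307] [ 0.     1.    -0.007  0.008]
[ 0.028 -0.106 -0.    -0.    -0.     0.   ] [ 0.26  0.32  1.68 -0.5   1.31 -1.15] [0.451 0.086 0.298] [-0.002  0.969 -0.246  0.002]
[-0.039 -0.105  0.    -0.     0.     0.   ] [-0.35  0.25  1.81  0.49  1.29 -2.11] [0.45  0.099 0.289] [0.002 0.969 0.246 0.   ]
[ 0.003 -0.111  0.    -0.    -0.     0.   ] [ 0.03  0.23  1.67  0.01  1.28 -1.35] [0.45  0.126 0.303] [ 0.095  0.995 -0.001 -0.024]
[ 0.09  -0.064 -0.     0.001  0.    -0.   ] [ 0.95  0.53  1.43  0.    1.18 -0.18] [0.267 0.565 0.223] [ 0.219  0.976 -0.001 -0.   ]
1 1 [1.000e-03 2.730e-01 5.890e-01 1.170e-01 3.910e-01 3.030e-01 1.571e+00] 0.030717935876788477
[-0.069 -0.087  0.     0.    -0.     0.   ] [-0.67  0.26  1.63 -0.    1.23 -2.24] [ 0.455 -0.221  0.307] [ 0.     1.    -0.007  0.008]
[ 0.028 -0.106 -0.    -0.    -0.     0.   ] [ 0.26  0.32  1.68 -0.5   1.31 -1.15] [0.451 0.086 0.298] [-0.002  0.969 -0.246  0.002]
[-0.039 -0.105  0.    -0.     0.     0.   ] [-0.35  0.25  1.81  0.49  1.29 -2.11] [0.45  0.099 0.289] [0.002 0.969 0.246 0.   ]
[ 0.003 -0.111  0.    -0.    -0.     0.   ] [ 0.03  0.23  1.67  0.01  1.28 -1.35] [0.45  0.126 0.303] [ 0.095  0.995 -0.001 -0.024]
[ 0.09  -0.064 -0.     0.001  0.    -0.   ] [ 0.95  0.53  1.43  0.    1.18 -0.18] [0.267 0.565 0.223] [ 0.219  0.976 -0.001 -0.   ]
```

```bash
sed -i 's/a1,h,L2,a3,L3,L6,c=p/a1,h,L2,a3,L3,L6,c,d=p/; s/apply(\[a1,0,h\])/apply([a1,d,h])/; s/\.25,c0\]/.25,c0,0.05]/' fk.py
sed -i '/^    for b in sorted/,$d' fk.py
cat > pour.py <<'E'
from fk import *
POT=np.array([.609,-.208]);Z=np.array([0,0,1.])
def pose(psi,th,opt,d=.105,lipz=.165,back=.010):
    h=np.array([np.cos(psi),np.sin(psi),0]);l0=np.array([np.sin(psi),-np.cos(psi),0])*(1 if opt=='A' else -1)
    l=np.cos(th)*l0-np.sin(th)*Z;u=np.sin(th)*l0+np.cos(th)*Z
    lip=np.r_[POT,lipz]-back*l0
    H=lip-(d*h+.075*l+.009*u)
    x=-h if opt=='A' else h;z=-u;y=np.cross(z,x)
    return H+.019*z,R.from_matrix(np.c_[x,y,z])
def ik(x,A,q0):
    f=lambda q:np.r_[fk(q,P,S4,S6)[0]-x,.3*(fk(q,P,S4,S6)[1].inv()*A).as_rotvec()]
    s=least_squares(f,np.clip(q0,LO+.01,HI-.01),bounds=(LO,HI));return s.x,np.abs(s.fun).max()
if __name__=='__main__':
    print(P.round(4),best[2].cost)
    for opt in 'AB':
        for deg in range(-120,121,30):
            psi=np.radians(deg);best_=None
            for q0 in ([-.4,.3,1.6,.5,1.3,-1],[-.4,.3,1.6,1.5,1.5,1],[-.4,.6,1.3,2,1.5,-2],[-.4,.6,1.3,1,1.5,2]):
                q=q0;es=[];qs=[]
                for t in (60,90,120):
                    q,e=ik(*pose(psi,np.radians(t),opt),q);es.append(e);qs.append(q)
                if best_ is None or max(es)<max(best_[0]):best_=(es,qs)
            print(opt,deg,np.round(best_[0],3),best_[1][0].round(2),best_[1][-1].round(2))
E
python3 pour.py
```

```text
[-2.0000e-04  2.7380e-01  5.8790e-01  1.1350e-01  3.9170e-01  3.0550e-01
  1.5708e+00  1.1080e-01] 1.2242065684732671e-06
A -120 [0.049 0.092 0.055] [-0.41  0.58  1.9   2.94  0.33 -2.85] [-0.17  1.25  2.    3.62  2.2  -2.85]
A -90 [0.    0.042 0.07 ] [-0.5   0.58  2.05  2.35  0.63 -2.73] [-0.35  1.3   2.11  3.06  2.4  -2.85]
A -60 [0.    0.015 0.056] [-0.75  0.59  2.01  1.52  0.98 -2.51] [-0.92  1.12  1.89  1.68  2.04 -2.85]
A -30 [0.    0.    0.001] [-0.86  0.65  1.8   0.98  1.37 -2.48] [-0.99  1.18  1.7   1.26  2.2  -2.85]
A 0 [0. 0. 0.] [-0.84  0.75  1.5   0.63  1.76 -2.59] [-0.92  1.22  1.31  1.09  2.51 -2.51]
A 30 [0.    0.    0.058] [-0.76  0.87  1.19  0.29  2.09 -2.85] [-0.84  1.24  1.08  0.91  2.65 -2.37]
A 60 [0.092 0.068 0.1  ] [-0.63  0.99  0.9   0.06  2.32 -2.85] [-0.7   1.22  1.    0.17  2.65 -2.85]
A 90 [0.    0.    0.063] [-0.5   1.03  0.8  -0.55  2.22  2.52] [-0.44  1.35  0.7  -1.43  2.65  1.89]
A 120 [0.   0.   0.08] [-0.37  1.02  0.83 -0.82  1.97  2.19] [-0.27  1.29  0.78 -1.43  2.36  2.02]
B -120 [0.02  0.036 0.054] [-0.38  1.03  0.8   0.22  2.36 -2.85] [-0.39  1.58  0.22  2.82  2.65 -0.38]
B -90 [0.    0.011 0.097] [-0.27  0.95  1.   -0.29  2.21  2.83] [-0.18  1.32  0.81 -1.43  2.65  1.81]
B -60 [0. 0. 0.] [-0.18  0.84  1.27 -0.63  1.89  2.52] [-0.12  1.29  1.01 -1.4   2.59  2.13]
B -30 [0.    0.    0.005] [-0.16  0.72  1.58 -0.95  1.46  2.37] [-0.05  1.2   1.42 -1.43  2.25  2.54]
B 0 [0.    0.048 0.073] [-0.25  0.63  1.86 -1.42  1.01  2.38] [ 0.02  1.13  1.68 -1.43  2.02  2.85]
B 30 [0.078 0.052 0.018] [-0.75  0.52  2.15  3.12  0.53 -2.85] [-0.37  1.3   2.11  3.96  2.3  -2.85]
B 60 [0.006 0.061 0.051] [-0.75  0.57  2.02  2.69  0.52 -2.85] [-0.6   1.3   2.11  3.3   2.37 -2.85]
B 90 [0.    0.008 0.047] [-0.86  0.64  1.82  1.76  0.73 -2.35] [-0.98  1.16  1.83  2.22  2.01 -2.85]
B 120 [0. 0. 0.] [-0.85  0.74  1.53  1.26  1.1  -2.14] [-0.97  1.18  1.54  1.87  2.02 -2.68]
```

```bash
python3 -m jog '{"dp":[[3,45,-17],[3,90,-17],[3,135,-17],[3,180,-17],[3,227,-17],[3,227,-17],[3,227,-17],[3,227,-17]],"delta_rot":[[0,0,-0.14],[0,0,-0.28],[0,0,-0.42],[0,0,-0.56],[0,0,-0.70],[0,0,-0.76],[0,0,-0.76],[0,0,-0.76]],"gripper":[0,0,0,0,0,0,0,0]}'; bash log.sh; python3 - <<'E'
from h import *
im,m,T=snap('wrist','w6.png')
for n in ['cup','stone1']:
    for d in robot.search_frame(n,'wrist')[:9]:
        r=d['rect'];print(n,np.round(r),round(d['score'],2),pix2w(m,T,(r[0]+r[2])/2,(r[1]+r[3])/2,.055 if n=='cup' else .012).round(4))
E
```

```text
time: 16.55
position: [0.4912, 0.3492, 0.3188]
tool_rot: [-0.279, 0.96, 0.008, -0.023]
ft_force: [0.1, -0.5, 0.6]
grip_width: 0.0437
grip_force: 0.0
[ 0.421  0.423  1.338  0.023  1.424 -1.72 ]
cup [199.  77. 303. 239.] 0.57 [0.4834 0.3469 0.055 ]
cup [222. 180. 240. 198.] 0.44 [0.5352 0.3462 0.055 ]
stone1 [261. 180. 279. 199.] 0.83 [0.5142 0.4017 0.012 ]
stone1 [128. 124. 146. 144.] 0.81 [0.547  0.1917 0.012 ]
stone1 [252. 157. 272. 171.] 0.78 [0.487  0.3696 0.012 ]
stone1 [225. 184. 239. 197.] 0.75 [0.5461 0.3529 0.012 ]
stone1 [227. 156. 247. 174.] 0.73 [0.5091 0.3385 0.012 ]
stone1 [131. 204. 148. 220.] 0.69 [0.6513 0.2507 0.012 ]
stone1 [194.  78. 304. 238.] 0.6 [0.4899 0.3484 0.012 ]
stone1 [176.  43. 197.  63.] 0.56 [0.413  0.1984 0.012 ]
```

View pics/w6.png

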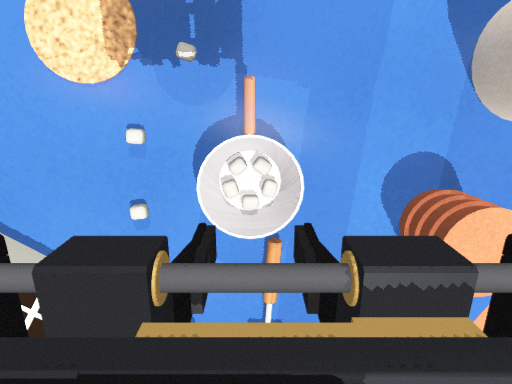

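Wrist view: cup rim centred at (250,187), handle running straight up from (250,133) to (250,77), with the five stones and all three loose ones visible.

```bash
python3 - <<'E'
from h import *
im,m,T=snap('wrist')
c=pix2w(m,T,250,187,.055);e=pix2w(m,T,250,77,.05);s=pix2w(m,T,250,125,.05)
h=(c-e)[:2];print(c.round(4),e.round(4),s.round(4),np.linalg.norm(h),np.degrees(np.arctan2(h[1],h[0])))
h/=np.linalg.norm(h);
H=c[:2]-.105*h;print(H)
A=R.from_quat(robot.get_obs()['tool_rot']).as_matrix();print(A.round(3),tool([*H,.1]),tool([*H,.027]))
E
```

```text
[0.5193 0.3671 0.055 ] [0.396  0.2898 0.05  ] [0.4477 0.3223 0.05  ] 0.14549749535018136 32.12106786655289
[0.43034553 0.31131493]
[[-0.843 -0.535 -0.049]
 [-0.536  0.844  0.003]
 [ 0.039  0.029 -0.999]] [ 63.2  -5.2 222. ] [ 60.4  -7.3 294.9]
```

```bash
python3 -m jog '{"dp":[[20,-2,50],[40,-4,100],[62,-5,150],[63,-5,200],[62,-6,240],[61,-7,270],[60.5,-7,285],[60.5,-7,291],[60.5,-7,291]],"delta_rot":[[0.029,-0.039,0],[0.029,-0.039,0],[0.029,-0.039,0],[0.029,-0.039,0],[0.029,-0.039,0],[0.029,-0.039,0],[0.029,-0.039,0],[0.029,-0.039,0],[0.029,-0.039,0]],"gripper":[0,0,0,0,0,0,0,0,0]}'; python3 - <<'E'
from h import *
A=R.from_quat(robot.get_obs()['tool_rot']).as_matrix();print(A.round(3))
im,m,T=snap('wrist','w7.png');cv2.imwrite('pics/w7.png',im[:,:,::-1])
E
```

```text
time: 17.65
position: [0.4303, 0.3119, 0.0303]
tool_rot: [-0.279, 0.96, -0.0, -0.001]
ft_force: [0.6, -0.3, -0.5]
grip_width: 0.0434
grip_force: 0.0
[[-0.844 -0.537 -0.001]
 [-0.537  0.844 -0.001]
 [ 0.001 -0.    -1.   ]]
```

View pics/w7.png

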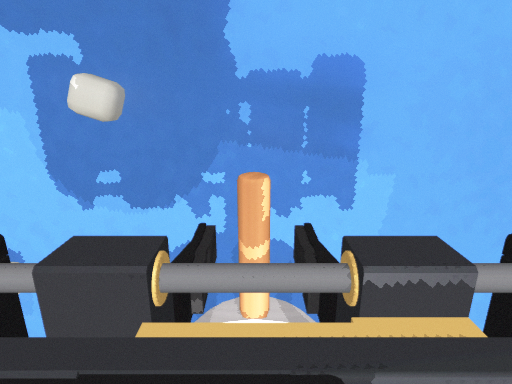

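The handle lies centred between the fingers at (255,230). I'll close with 60 N and lift.

```bash
python3 -m jog '{"dp":[[0,0,0],[0,0,0],[0,0,0],[0,0,0],[0,0,0],[0,0,0],[0,0,-10],[0,0,-30],[0,0,-60],[0,0,-100],[0,0,-140],[0,0,-140]],"delta_rot":[[0,0,0],[0,0,0],[0,0,0],[0,0,0],[0,0,0],[0,0,0],[0,0,0],[0,0,0],[0,0,0],[0,0,0],[0,0,0],[0,0,0]],"gripper":[-1,-1,-1,-1,-1,-1,-1,-1,-1,-1,-1,-1]}' 60; python3 - <<'E'
from pour import *
im,m,T=snap('scene','s2.png')
cv2.imwrite('pics/s2c.png',cv2.resize(im[120:384,250:512,::-1],None,fx=2,fy=2))
o=robot.get_obs();print(o['q'],o['position'])
q=o['q'];psi=np.radians(-15)
A0=R.from_quat(o['tool_rot']).as_matrix()
for t in (0,30,60,80,90,95,100,105,110,115,120):
    x,A=pose(psi,np.radians(t),'A',lipz=.185,back=.02)
    q,e=ik(x,A,q);print(t,x.round(3),q.round(2),round(e,4),'wristc',(x-.3055*A.as_matrix()[:,2]).round(3))
E
```

```text
time: 18.9
position: [0.4332, 0.3139, 0.1758]
tool_rot: [-0.28, 0.96, 0.001, 0.005]
ft_force: [1.2, 1.5, -2.4]
grip_width: 0.0145
grip_force: 60.0
[ 4.17930426e-01  4.70147236e-01  1.71776475e+00 -4.04159521e-04
  9.48990206e-01 -1.72026626e+00] [0.43135774 0.31290634 0.17321894]
0 [ 0.532 -0.089  0.157] [-0.37  0.5   1.71 -0.    0.93 -1.68] 0.0 wristc [ 0.532 -0.089  0.462]
30 [ 0.533 -0.085  0.198] [-0.65  0.51  1.7   0.52  1.2  -2.21] 0.0 wristc [ 0.494 -0.233  0.463]
60 [ 0.529 -0.102  0.236] [-0.85  0.66  1.65  0.8   1.59 -2.48] 0.0 wristc [ 0.46  -0.357  0.389]
80 [ 0.523 -0.122  0.254] [-0.93  0.81  1.62  0.93  1.84 -2.58] 0.0 wristc [ 0.445 -0.413  0.307]
90 [ 0.52  -0.134  0.26 ] [-0.95  0.9   1.6   0.99  1.97 -2.61] 0.0 wristc [ 0.441 -0.43   0.26 ]
95 [ 0.518 -0.141  0.262] [-0.96  0.94  1.59  1.02  2.03 -2.63] 0.0 wristc [ 0.44  -0.435  0.236]
100 [ 0.517 -0.147  0.264] [-0.96  0.98  1.58  1.05  2.09 -2.64] 0.0 wristc [ 0.439 -0.438  0.211]
105 [ 0.515 -0.154  0.265] [-0.97  1.03  1.57  1.08  2.15 -2.65] 0.0 wristc [ 0.438 -0.439  0.186]
110 [ 0.513 -0.161  0.265] [-0.96  1.07  1.56  1.11  2.21 -2.65] 0.0 wristc [ 0.439 -0.438  0.161]
115 [ 0.511 -0.168  0.265] [-0.96  1.11  1.55  1.14  2.27 -2.66] 0.0 wristc [ 0.439 -0.435  0.136]
120 [ 0.509 -0.174  0.264] [-0.95  1.15  1.54  1.17  2.33 -2.66] 0.0 wristc [ 0.441 -0.43   0.111]
```

View pics/s2c.png

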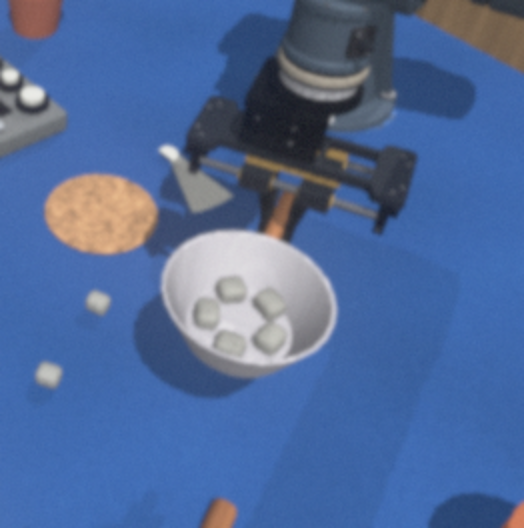

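The cup is held level with all five stones in it. I'll carry it to the pour start (heading −15°).

```bash
python3 -m jog '{"dp":[[5,-15,-30],[16,-45,-60],[28,-80,-90],[41,-120,-110],[54,-160,-110],[67,-200,-110],[80,-240,-110],[93,-280,-110],[106,-320,-110],[118,-355,-110],[127,-381,-110],[130,-391,-110]],"delta_rot":[[0,0,0.04],[0,0,0.1],[0,0,0.18],[0,0,0.26],[0,0,0.35],[0,0,0.44],[0,0,0.53],[0,0,0.62],[0,0,0.7],[0,0,0.76],[0,0,0.8],[0,0,0.82]],"gripper":[-1,-1,-1,-1,-1,-1,-1,-1,-1,-1,-1,-1]}'; python3 - <<'E'
from pour import *
o=robot.get_obs();A0=R.from_quat(o['tool_rot']);print(A0.as_matrix().round(3))
for t in (30,60,80,90,95,100,105,110,115):
    x,A=pose(np.radians(-15),np.radians(t),'A',lipz=.185,back=.02)
    print(t,(A0.inv().apply(x-o['position'])*1000).round(1),(A0.inv()*A).as_rotvec().round(3))
E
```

```text
time: 20.15
position: [0.5299, -0.0895, 0.2784]
tool_rot: [0.128, 0.992, -0.0, -0.002]
ft_force: [0.4, 0.9, -2.4]
grip_width: 0.0142
grip_force: 60.0
[[-0.967  0.254 -0.005]
 [ 0.254  0.967  0.   ]
 [ 0.005 -0.001 -1.   ]]
30 [-2.5  5.  80.2] [-0.524 -0.006  0.004]
60 [ -2.2 -12.2  42.5] [-1.048 -0.007  0.002]
80 [ -2.  -33.4  24.4] [-1.397e+00 -8.000e-03  1.000e-03]
90 [ -2.  -46.   18.5] [-1.572 -0.008  0.   ]
95 [ -1.9 -52.6  16.3] [-1.659 -0.008 -0.   ]
100 [ -1.9 -59.4  14.7] [-1.746e+00 -8.000e-03 -1.000e-03]
105 [ -1.8 -66.3  13.8] [-1.833e+00 -8.000e-03 -1.000e-03]
110 [ -1.8 -73.3  13.4] [-1.921e+00 -8.000e-03 -1.000e-03]
115 [ -1.8 -80.3  13.7] [-2.008e+00 -8.000e-03 -2.000e-03]
```

```bash
python3 -m jog '{"dp":[[-2,2,5],[-2,4,10],[-2,5,15],[-2,4,20],[-2,1,25],[-2,-4,30],[-2,-9,35],[-2,-15,35],[-2,-24,32],[-2,-24,32]],"delta_rot":[[-0.12,0,0],[-0.26,0,0],[-0.40,0,0],[-0.54,0,0],[-0.68,0,0],[-0.82,0,0],[-0.96,0,0],[-1.10,0,0],[-1.25,-0.008,0],[-1.25,-0.008,0]],"gripper":[-1,-1,-1,-1,-1,-1,-1,-1,-1,-1]}'; python3 - <<'E'
from pour import *
im,m,T=snap('scene','s3.png')
cv2.imwrite('pics/s3c.png',cv2.resize(im[60:260,120:370,::-1],None,fx=2.4,fy=2.4))
o=robot.get_obs();A0=R.from_quat(o['tool_rot']);print(o['position'],A0.as_matrix().round(3),o['q'])
for t in (72,80,90,95,100,105,110,115):
    x,A=pose(np.radians(-15),np.radians(t),'A',lipz=.185,back=.02)
    print(t,(A0.inv().apply(x-o['position'])*1000).round(1),(A0.inv()*A).as_rotvec().round(3))
E
```

```text
time: 21.15
position: [0.5259, -0.1124, 0.2435]
tool_rot: [0.106, 0.804, 0.581, 0.075]
ft_force: [-0.1, -0.2, -4.9]
grip_width: 0.014
grip_force: 60.2
[ 0.52624908 -0.11123265  0.24555423] [[-0.967  0.082  0.242]
 [ 0.256  0.306  0.917]
 [ 0.001  0.949 -0.316]] [-0.90009318  0.74937183  1.63218093  0.87895495  1.73352371 -2.54716055]
72 [ 0.   1.3 -2.8] [-0.008 -0.003  0.   ]
80 [  0.1   4.4 -13.5] [-0.147 -0.003 -0.   ]
90 [  0.1   6.1 -27.4] [-0.322 -0.003 -0.   ]
95 [  0.1   6.  -34.4] [-0.409 -0.003 -0.001]
100 [  0.2   5.4 -41.3] [-0.496 -0.003 -0.001]
105 [  0.2   4.1 -48.2] [-0.584 -0.003 -0.001]
110 [  0.2   2.2 -54.9] [-0.671 -0.003 -0.001]
115 [  0.2  -0.2 -61.5] [-0.758 -0.003 -0.001]
```

View pics/s3c.png

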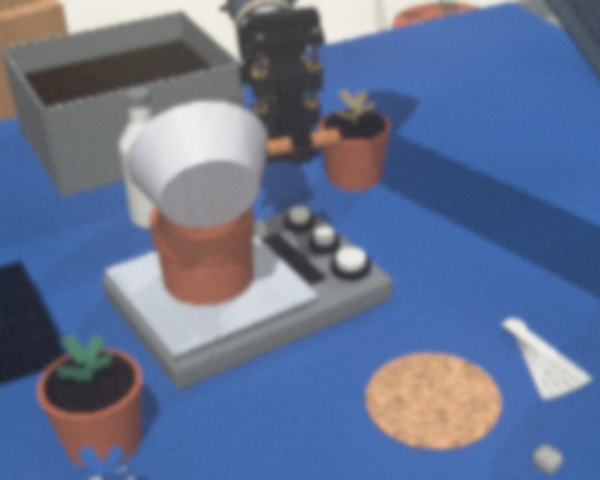

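The cup hangs right over the pot, tilted about 72°. I'll go on slowly to 97° and then 112°.

```bash
python3 -m jog '{"dp":[[0,2,-7],[0,3,-10],[0,4,-14],[0,5,-18],[0,5,-22],[0,6,-25],[0,6,-28],[0,6,-31],[0,6,-34],[0,6,-37],[0,6,-37],[0,6,-37]],"delta_rot":[[-0.05,0,0],[-0.10,0,0],[-0.15,0,0],[-0.20,0,0],[-0.25,0,0],[-0.29,0,0],[-0.33,0,0],[-0.37,0,0],[-0.41,0,0],[-0.44,0,0],[-0.44,0,0],[-0.44,0,0]],"gripper":[-1,-1,-1,-1,-1,-1,-1,-1,-1,-1,-1,-1]}'; python3 -m jog '{"dp":[[0,0,-4],[0,-1,-8],[0,-2,-12],[0,-3,-16],[0,-4,-20],[0,-4,-20],[0,-4,-20],[0,-4,-20],[0,-4,-20]],"delta_rot":[[-0.05,0,0],[-0.10,0,0],[-0.15,0,0],[-0.20,0,0],[-0.25,0,0],[-0.25,0,0],[-0.25,0,0],[-0.25,0,0],[-0.25,0,0]],"gripper":[-1,-1,-1,-1,-1,-1,-1,-1,-1]}'; python3 - <<'E'
from h import *
im,m,T=snap('scene','s4.png');im2,_,_=snap('top','t4.png')
for c in ('scene','top'):
    for d in robot.search_frame('stone1',c)[:9]: print(c,np.round(d['rect']),round(d['score'],2))
cv2.imwrite('pics/s4c.png',np.hstack([cv2.resize(im[80:280,120:320],(400,400)),cv2.resize(im2[90:270,220:400],(400,400))])[:,:,::-1])
E
```

```text
time: 22.4
position: [0.5182, -0.1432, 0.2662]
tool_rot: [0.083, 0.658, 0.742, 0.098]
ft_force: [0.7, -0.1, -0.8]
grip_width: 0.0145
grip_force: 60.1
time: 23.3
position: [0.5133, -0.1619, 0.2604]
tool_rot: [0.07, 0.562, 0.817, 0.108]
ft_force: [0.9, 0.0, -0.9]
grip_width: 0.0145
grip_force: 60.0
scene [293. 267. 303. 278.] 0.69
scene [337. 246. 357. 258.] 0.54
scene [269. 303. 282. 318.] 0.47
scene [251. 155. 260. 161.] 0.47
top [185. 229. 192. 238.] 0.63
top [174. 157. 178. 165.] 0.45
```

View pics/s4c.png

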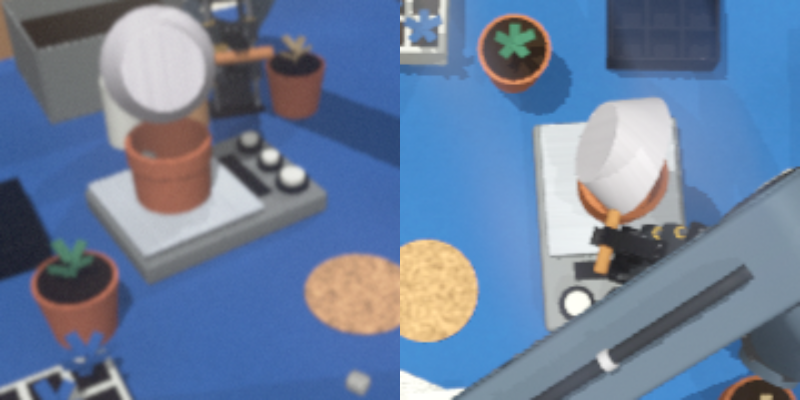

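The pour is finished: the wrist force dropped by the weight of about five stones, nothing lies outside the pot, and the cup's inside looks clean. I'll roll the cup back upright.

```bash
python3 -m jog '{"dp":[[0,15,0],[0,25,5],[0,30,12],[0,30,20],[0,28,30],[0,26,40],[0,24,50],[1,22,58],[1,20,66],[2,17,74],[2,13,80],[2,11,83]],"delta_rot":[[0.10,0,0],[0.24,0,0],[0.38,0,0],[0.52,0,0],[0.66,0,0],[0.80,0,0],[0.94,0,0],[1.08,0,0],[1.22,0,0],[1.36,0,0],[1.50,0,0],[1.64,0,0]],"gripper":[-1,-1,-1,-1,-1,-1,-1,-1,-1,-1,-1,-1]}'; python3 -m jog '{"dp":[[0,0,0],[0,0,0],[0,0,0],[0,0,0]],"delta_rot":[[0.12,0,0],[0.24,0,0],[0.28,0,0],[0.28,0,0]],"gripper":[-1,-1,-1,-1]}'; python3 - <<'E'
from h import *
im,m,T=snap('top','t5.png');im2,_,_=snap('scene','s5.png')
for n in('mat','stone1'):
    for d in robot.search_frame(n,'top')[:3]: print(n,np.round(d['rect']),round(d['score'],2))
for d in robot.search_frame('mat','scene')[:1]: print(n,np.round(d['rect']),round(d['score'],2))
cv2.imwrite('pics/t5c.png',np.hstack([cv2.resize(im[90:290,90:390],(480,320)),cv2.resize(im2[100:300,140:340],(320,320))])[:,:,::-1])
o=robot.get_obs();print(R.from_quat(o['tool_rot']).as_matrix().round(3),o['position'])
E
```

```text
time: 24.7
position: [0.5287, -0.0893, 0.3007]
tool_rot: [0.126, 0.981, 0.145, 0.021]
ft_force: [-0.9, 0.3, -1.6]
grip_width: 0.0145
grip_force: 60.0
time: 25.1
position: [0.5286, -0.0877, 0.2999]
tool_rot: [0.126, 0.992, 0.01, 0.003]
ft_force: [0.2, -0.2, -1.5]
grip_width: 0.0144
grip_force: 60.0
mat [212. 197. 238. 242.] 0.57
mat [316. 220. 321. 232.] 0.17
stone1 [186. 187. 196. 195.] 0.57
stone1 [272. 208. 330. 246.] 0.77
[[-0.967  0.255  0.01 ]
 [ 0.256  0.967  0.018]
 [-0.005  0.02  -1.   ]] [ 0.52929557 -0.09078203  0.29957926]
```

View pics/t5c.png

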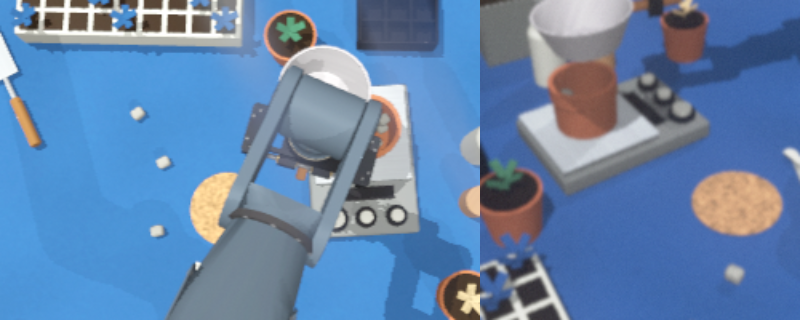

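The loose stones are still at their places and poured stones show in the pot. I'll take the cup to the mat, with its handle heading −65°.

```bash
python3 -m jog '{"dp":[[15,18,0],[40,48,0],[65,78,0],[90,108,0],[115,138,0],[140,168,10],[160,192,40],[173,206,80],[173,206,120],[173,206,160],[173,206,190],[173,206,190]],"delta_rot":[[0.01,0,0.09],[0.02,0.005,0.2],[0.02,0.005,0.31],[0.02,0.005,0.42],[0.02,0.005,0.53],[0.02,0.005,0.64],[0.02,0.005,0.75],[0.02,0.005,0.85],[0.02,0.005,0.873],[0.02,0.005,0.873],[0.02,0.005,0.873],[0.02,0.005,0.873]],"gripper":[-1,-1,-1,-1,-1,-1,-1,-1,-1,-1,-1,-1]}'; python3 - <<'E'
from h import *
im,m,T=snap('scene','s6.png')
for n in('mat','cup'):
    for d in robot.search_frame(n,'scene')[:1]: print(n,np.round(d['rect']),round(d['score'],2))
o=robot.get_obs();A=R.from_quat(o['tool_rot']).as_matrix();print(A.round(3),o['position'],tool([.4146,.153,.036]))
cv2.imwrite('pics/s6c.png',cv2.resize(im[150:350,200:400,::-1],None,fx=2.5,fy=2.5))
E
```

```text
time: 26.55
position: [0.4145, 0.1555, 0.1099]
tool_rot: [0.536, 0.844, -0.002, -0.007]
ft_force: [-0.6, -0.1, -1.2]
grip_width: 0.0146
grip_force: 60.0
mat [272. 211. 331. 247.] 0.97
cup [274. 174. 361. 221.] 0.92
[[-0.426  0.905 -0.004]
 [ 0.905  0.426  0.006]
 [ 0.007 -0.001 -1.   ]] [0.41814436 0.15598968 0.11390677] [-1.7 -4.4 77.9]
```

View pics/s6c.png

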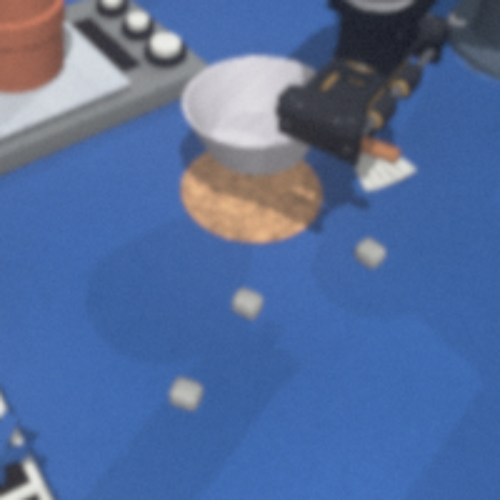

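The cup is empty and hangs just above the mat. I'll lower it, release it, rise and look.

```bash
python3 -m jog '{"dp":[[-1,-3,30],[-2,-4,55],[-2,-4,68],[-2,-4,74],[-2,-4,77],[-2,-4,79],[-2,-4,79]],"delta_rot":[[0,0,0],[0,0,0],[0,0,0],[0,0,0],[0,0,0],[0,0,0],[0,0,0]],"gripper":[-1,-1,-1,-1,-1,-1,-1]}'; python3 -m jog '{"dp":[[0,0,0],[0,0,0],[0,0,0],[0,0,-20],[0,0,-60],[0,0,-110],[0,0,-160],[0,0,-210],[0,0,-210]],"delta_rot":[[0,0,0],[0,0,0],[0,0,0],[0,0,0],[0,0,0],[0,0,0],[0,0,0],[0,0,0],[0,0,0]],"gripper":[-0.2,-0.2,-0.2,-0.2,-0.2,-0.2,-0.2,-0.2,-0.2]}';  python3 - <<'E'
from h import *
for c in ('scene','top'):
    im,m,T=snap(c,c+'7.png')
    for n in('mat','cup','stone1'):
        for d in robot.search_frame(n,c)[:6 if n=='stone1' else 1]:
            r=d['rect'];print(c,n,np.round(r),round(d['score'],2),pix2w(m,T,(r[0]+r[2])/2,(r[1]+r[3])/2,.012).round(3))
print(tool([.67,.247,.28]))
E
```

```text
time: 27.4
position: [0.415, 0.1535, 0.0351]
tool_rot: [0.535, 0.845, 0.002, -0.002]
ft_force: [-0.5, 1.7, 2.3]
grip_width: 0.0145
grip_force: 60.0
time: 28.3
position: [0.4191, 0.1525, 0.2502]
tool_rot: [0.535, 0.845, 0.005, 0.002]
ft_force: [0.3, 0.0, 0.3]
grip_width: 0.0347
grip_force: 0.0
scene mat [272. 222. 331. 244.] 0.7 [0.48  0.094 0.012]
scene stone1 [293. 268. 305. 281.] 0.64 [0.558 0.202 0.012]
top mat [187. 187. 193. 194.] 0.49 [0.553 0.197 0.012]
top cup [202. 195. 254. 243.] 0.95 [0.464 0.071 0.012]
top stone1 [173. 160. 177. 162.] 0.63 [0.65  0.252 0.012]
top stone1 [310. 176. 320. 178.] 0.49 [ 0.606 -0.209  0.012]
top stone1 [327. 161. 334. 169.] 0.45 [ 0.649 -0.259  0.012]
[-23.  272.  -39.5]
```

The handle end now overhangs the loose stone near (0.412,0.197). I'll regrasp the cup and turn it 30° about its axis, to heading −95°.

```bash
python3 -m jog '{"dp":[[0,0,50],[0,0,100],[0,0,150],[0,0,185],[0,0,205],[0,0,210],[0,0,210],[0,0,210],[0,0,210],[0,0,210],[0,0,210],[0,0,210]],"delta_rot":[[0,0,0],[0,0,0],[0,0,0],[0,0,0],[0,0,0],[0,0,0],[0,0,0],[0,0,0],[0,0,0],[0,0,0],[0,0,0],[0,0,0]],"gripper":[-0.2,-0.2,-0.2,-0.2,-0.2,-0.2,-1,-1,-1,-1,-1,-1]}' 60; python3 -m jog '{"dp":[[0,0,-15],[0,0,-30],[-3,15,-30],[-7,30,-30],[-11,42,-30],[-13.5,52,-30],[-13.5,52,-15],[-13.5,52,-4],[-13.5,52,0],[-13.5,52,0]],"delta_rot":[[0,0,0],[0,0,0],[0,0,0.14],[0,0,0.28],[0,0,0.42],[0,0,0.52],[0,0,0.52],[0,0,0.52],[0,0,0.52],[0,0,0.52]],"gripper":[-1,-1,-1,-1,-1,-1,-1,-1,-1,-1]}';  python3 -m jog '{"dp":[[0,0,0],[0,0,0],[0,0,0],[0,0,-20],[0,0,-60],[0,0,-110],[0,0,-160],[0,0,-160]],"delta_rot":[[0,0,0],[0,0,0],[0,0,0],[0,0,0],[0,0,0],[0,0,0],[0,0,0],[0,0,0]],"gripper":[-0.2,-0.2,-0.2,-0.2,-0.2,-0.2,-0.2,-0.2]}'; python3 - <<'E'
from h import *
im,m,T=snap('scene','s8.png')
for n in('mat','cup','stone1'):
        for d in robot.search_frame(n,'scene')[:6 if n=='stone1' else 1]:
            r=d['rect'];print(n,np.round(r),round(d['score'],2),pix2w(m,T,(r[0]+r[2])/2,(r[1]+r[3])/2,.012).round(3))
cv2.imwrite('pics/s8c.png',cv2.resize(im[180:340,220:420,::-1],None,fx=2.5,fy=2.5))
o=robot.get_obs();A=R.from_quat(o['tool_rot']).as_matrix();print(A.round(3),o['position'],tool([.41,.197,.2]))
E
```

```text
time: 29.9
position: [0.4144, 0.1535, 0.0347]
tool_rot: [0.535, 0.845, 0.002, -0.003]
ft_force: [0.4, 4.3, 3.4]
grip_width: 0.0145
grip_force: 60.0
time: 30.9
position: [0.4659, 0.1634, 0.0336]
tool_rot: [0.734, 0.679, -0.0, -0.004]
ft_force: [-1.0, 0.6, 3.8]
grip_width: 0.0141
grip_force: 60.0
time: 31.7
position: [0.4718, 0.1629, 0.1999]
tool_rot: [0.734, 0.679, 0.006, 0.0]
ft_force: [0.5, 0.4, 0.4]
grip_width: 0.0349
grip_force: 0.0
mat [272. 220. 330. 247.] 0.73 [0.482 0.094 0.012]
cup [274. 193. 336. 253.] 0.7 [0.451 0.067 0.012]
stone1 [270. 301. 282. 316.] 0.68 [0.65  0.257 0.012]
stone1 [341. 246. 354. 257.] 0.57 [0.416 0.202 0.012]
stone1 [270. 192. 334. 254.] 0.51 [0.456 0.062 0.012]
[[ 0.079  0.997 -0.008]
 [ 0.997 -0.079  0.005]
 [ 0.005 -0.009 -1.   ]] [0.4659986  0.16209404 0.19267078] [ 30.4 -58.6  -6.7]
```

View pics/s8c.png

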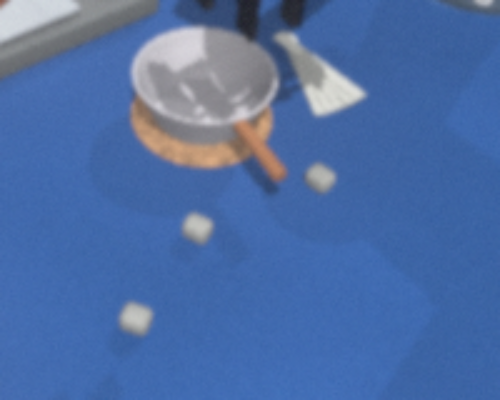

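The cup stands on the mat with its handle clear of all three stones. That was my 15th viewed picture, one over the limit of 14, so I'll work from numbers only from here.

```bash
cat > st.py <<'E'
from h import *
def stones(cam='wrist',near=None):
    im,m,T=snap(cam)
    out=[]
    for d in robot.search_frame('stone1',cam)[:8]:
        l,t,r,b=[int(round(v)) for v in d['rect']]
        if r-l>60 or b-t>60 or d['score']<.3: continue
        l0,t0=max(l-6,0),max(t-6,0);c=im[t0:b+7,l0:r+7]
        hsv=cv2.cvtColor(c,cv2.COLOR_RGB2HSV);mk=((hsv[:,:,1]<70)&(hsv[:,:,2]>90)).astype(np.uint8)
        cs,_=cv2.findContours(mk,0,2)
        if not cs: continue
        k=max(cs,key=cv2.contourArea)
        if cv2.contourArea(k)<8: continue
        mm=cv2.minAreaRect(k);bx=cv2.boxPoints(mm)+[l0,t0]
        w=np.array([pix2w(m,T,u,v,.012)[:2] for u,v in bx]);e=[w[1]-w[0],w[2]-w[1]]
        n=[np.linalg.norm(x) for x in e];a=e[int(n[1]>n[0])]
        out.append((w.mean(0).round(4),np.round(sorted(n),3),round(np.degrees(np.arctan2(a[1],a[0]))%180),round(d['score'],2),(l,t,r,b)))
    return out
if __name__=='__main__':
    for o in stones(): print(*o)
    o=robot.get_obs();print(o['position'],R.from_quat(o['tool_rot']).as_matrix().round(3).tolist())
E
python3 st.py
```

```text
[0.5509 0.191 ] [0.022 0.027] 120 0.78 (320, 124, 347, 151)
[0.4119 0.1964] [0.023 0.026] 104 0.77 (192, 130, 219, 155)
[0.651  0.2487] [0.025 0.027] 129 0.65 (416, 58, 449, 85)
[0.46591876 0.16207509 0.19202628] [[0.079, 0.997, -0.01], [0.997, -0.079, 0.005], [0.004, -0.01, -1.0]]
```

```bash
python3 -m jog '{"dp":[[15,-27,20],[29.5,-55,50],[29.5,-55,90],[29.5,-55,130],[29.5,-55,165],[29.5,-55,180],[29.5,-55,184],[29.5,-55,184],[29.5,-55,184],[29.5,-55,184],[29.5,-55,184],[29.5,-55,184]],"delta_rot":[[-0.01,-0.004,-0.14],[-0.01,-0.004,-0.28],[-0.01,-0.004,-0.32],[-0.01,-0.004,-0.32],[-0.01,-0.004,-0.32],[-0.01,-0.004,-0.32],[-0.01,-0.004,-0.32],[-0.01,-0.004,-0.32],[-0.01,-0.004,-0.32],[-0.01,-0.004,-0.32],[-0.01,-0.004,-0.32],[-0.01,-0.004,-0.32]],"gripper":[0,0,0,0,0,0,0,-1,-1,-1,-1,-1]}' 20;python3 -m jog '{"dp":[[0,0,0],[0,0,-20],[0,0,-60],[0,0,-110],[0,0,-160],[0,0,-210],[0,0,-230],[0,0,-230]],"delta_rot":[[0,0,0],[0,0,0],[0,0,0],[0,0,0],[0,0,0],[0,0,0],[0,0,0],[0,0,0]],"gripper":[-1,-1,-1,-1,-1,-1,-1,-1]}'; python3 - <<'E'
from h import *
o=robot.get_obs();print(R.from_quat(o['tool_rot']).as_matrix().round(3),o['position'],tool([.609,-.208,.24]))
E
```

```text
time: 33.2
position: [0.4144, 0.1972, 0.0111]
tool_rot: [0.617, 0.787, 0.003, 0.002]
ft_force: [-0.4, 0.3, 4.4]
grip_width: 0.0215
grip_force: 20.0
time: 34.0
position: [0.4147, 0.197, 0.2438]
tool_rot: [0.617, 0.787, 0.006, 0.004]
ft_force: [-0.1, 0.2, 0.9]
grip_width: 0.0216
grip_force: 20.0
[[-0.239  0.971  0.014]
 [ 0.971  0.239  0.004]
 [ 0.001  0.014 -1.   ]] [0.41471348 0.19703697 0.24379869] [-439.7   91.9    4.7]
```

```bash
python3 -m jog '{"dp":[[-44,9,0],[-93,19,0],[-142,29,0],[-191,39,0],[-240,49,0],[-289,60,0],[-338,70,0],[-387,80,0],[-425,89,0],[-440,92,4],[-440,92,4],[-440,92,4]],"delta_rot":[[0,0,0],[0,0,0],[0,0,0],[0,0,0],[0,0,0],[0,0,0],[0,0,0],[0,0,0],[0,0,0],[0,0,0],[0,0,0],[0,0,0]],"gripper":[-1,-1,-1,-1,-1,-1,-1,-1,-1,-1,-1,-1]}'; python3 - <<'E'
from h import *
o=robot.get_obs();print(o['q'].round(2),tool([.609,-.208,.13]))
im,m,T=snap('wrist')
for d in robot.search_frame('pot','wrist')[:2]:
    r=d['rect'];print(np.round(r),round(d['score'],2),pix2w(m,T,(r[0]+r[2])/2,(r[1]+r[3])/2,.142).round(4))
E
```

```text
time: 35.2
position: [0.6053, -0.207, 0.2343]
tool_rot: [0.617, 0.787, 0.002, -0.002]
ft_force: [0.5, 0.8, -0.9]
grip_width: 0.0217
grip_force: 20.0
[-0.51  0.54  1.38  0.01  1.23 -0.75] [ -2.4   3.1 104.3]
[191. 121. 332. 247.] 0.6 [ 0.609  -0.1989  0.142 ]
```

```bash
python3 -m jog '{"dp":[[-2,3,40],[-2,3,80],[-2,3,100],[-2,3,100],[-2,3,100],[-2,3,100],[-2,3,80],[-2,3,40],[-2,3,0],[-2,3,0]],"delta_rot":[[0,0,0],[0,0,0],[0,0,0],[0,0,0],[0,0,0],[0,0,0],[0,0,0],[0,0,0],[0,0,0],[0,0,0]],"gripper":[-1,-1,-1,-1,-0.35,-0.35,-0.35,-0.35,-0.35,-0.35]}'; python3 - <<'E'
from h import *
o=robot.get_obs();print(R.from_quat(o['tool_rot']).as_matrix().round(3),o['q'].round(2),tool([.5509,.191,.2]))
E
```

```text
time: 36.3
position: [0.6149, -0.2121, 0.2454]
tool_rot: [0.617, 0.787, 0.004, 0.01]
ft_force: [0.8, -1.5, 0.5]
grip_width: 0.028
grip_force: 0.0
[[-0.239  0.971  0.02 ]
 [ 0.971  0.239 -0.006]
 [-0.011  0.018 -1.   ]] [-0.51  0.53  1.36  0.    1.23 -0.75] [407.2  33.4  41.7]
```

```bash
python3 -m jog '{"dp":[[45,4,0],[95,8,0],[145,12,0],[195,16,5],[245,20,10],[295,24,15],[345,28,20],[385,31,20],[407,33,20],[407,33,20]],"delta_rot":[[0,0,-0.1],[0,0,-0.2],[0,0,-0.28],[0,0,-0.28],[0,0,-0.28],[0,0,-0.28],[0,0,-0.28],[0,0,-0.28],[0,0,-0.28],[0,0,-0.28]],"gripper":[0,0,0,0,0,0,0,0,0,0]}'; python3 st.py; python3 -c "
from h import *
print(tool([.551,.191,.009]))"
```

```text
time: 37.3
position: [0.5449, 0.1965, 0.2182]
tool_rot: [0.499, 0.867, 0.003, 0.002]
ft_force: [-0.7, -0.8, 0.0]
grip_width: 0.0435
grip_force: 0.0
[0.6512 0.2491] [0.024 0.027] 126 0.88 (342, 159, 364, 179)
[0.5511 0.1912] [0.021 0.027] 121 0.64 (246, 159, 266, 182)
[0.54573174 0.19342103 0.21787535] [[-0.499, 0.867, 0.007], [0.867, 0.499, 0.002], [-0.002, 0.007, -1.0]]
[ -4.4   1.9 208.9]
```

```bash
python3 -m jog '{"dp":[[-4,2,50],[-4,2,100],[-4,2,150],[-4,2,190],[-4,2,205],[-4,2,208],[-4,2,208],[-4,2,208],[-4,2,208],[-4,2,208],[-4,2,208],[-4,2,208]],"delta_rot":[[0,0,0],[0,0,0],[0,0,0],[0,0,0],[0,0,0],[0,0,0],[0,0,0],[0,0,0],[0,0,0],[0,0,0],[0,0,0],[0,0,0]],"gripper":[0,0,0,0,0,0,-1,-1,-1,-1,-1,-1]}' 20;python3 -m jog '{"dp":[[0,0,-20],[0,0,-60],[0,0,-110],[0,0,-160],[0,0,-210],[0,0,-230],[0,0,-230]],"delta_rot":[[0,0,0],[0,0,0],[0,0,0],[0,0,0],[0,0,0],[0,0,0],[0,0,0]],"gripper":[-1,-1,-1,-1,-1,-1,-1]}'; python3 - <<'E'
from h import *
o=robot.get_obs();print(R.from_quat(o['tool_rot']).as_matrix().round(3),o['position'],tool([.609,-.206,.24]))
E
```

```text
time: 38.6
position: [0.5514, 0.1914, 0.0106]
tool_rot: [0.501, 0.865, 0.003, 0.003]
ft_force: [0.1, -0.1, 6.1]
grip_width: 0.0221
grip_force: 19.9
time: 39.3
position: [0.5514, 0.1912, 0.2436]
tool_rot: [0.501, 0.865, 0.005, 0.005]
ft_force: [0.3, 0.4, -0.9]
grip_width: 0.0217
grip_force: 19.9
[[-0.498  0.867  0.015]
 [ 0.867  0.498  0.004]
 [-0.004  0.015 -1.   ]] [0.55135356 0.1911737  0.24362476] [-373.1 -147.9    2.9]
```

```bash
python3 -m jog '{"dp":[[-40,-16,0],[-85,-34,0],[-130,-52,0],[-175,-70,0],[-220,-88,0],[-265,-105,0],[-310,-123,0],[-350,-139,0],[-373,-148,3],[-373,-148,3],[-373,-148,3],[-373,-148,3]],"delta_rot":[[0,0,0],[0,0,0],[0,0,0],[0,0,0],[0,0,0],[0,0,0],[0,0,0],[0,0,0],[0,0,0],[0,0,0],[0,0,0],[0,0,0]],"gripper":[-1,-1,-1,-1,-1,-1,-1,-1,-1,-1,-1,-1]}'; python3 -m jog '{"dp":[[0,0,40],[0,0,80],[0,0,105],[0,0,105],[0,0,105],[0,0,105],[0,0,80],[0,0,40],[0,0,0],[0,0,0]],"delta_rot":[[0,0,0],[0,0,0],[0,0,0],[0,0,0],[0,0,0],[0,0,0],[0,0,0],[0,0,0],[0,0,0],[0,0,0]],"gripper":[-1,-1,-1,-1,-0.35,-0.35,-0.35,-0.35,-0.35,-0.35]}'; python3 - <<'E'
from h import *
o=robot.get_obs();print(R.from_quat(o['tool_rot']).as_matrix().round(3),o['q'].round(2),o['position'],tool([.651,.249,.22]))
E
```

```text
time: 40.5
position: [0.6056, -0.2049, 0.2341]
tool_rot: [0.501, 0.866, 0.002, -0.0]
ft_force: [0.3, -0.2, 0.0]
grip_width: 0.0221
grip_force: 19.9
time: 41.5
position: [0.6109, -0.2087, 0.2446]
tool_rot: [0.501, 0.865, 0.002, 0.01]
ft_force: [0.9, -0.6, 0.8]
grip_width: 0.0283
grip_force: 0.0
[[-0.498  0.867  0.021]
 [ 0.867  0.498 -0.006]
 [-0.016  0.015 -1.   ]] [-0.5   0.52  1.37  0.    1.22 -1.03] [ 0.6109387  -0.20866346  0.24455388] [377.3 262.3  22.6]
```

```bash
python3 -m jog '{"dp":[[40,28,0],[78,55,0],[117,82,0],[156,109,5],[195,136,10],[234,163,15],[273,190,20],[312,217,20],[351,244,20],[377,262,20],[377,262,20],[377,262,20]],"delta_rot":[[0,0,-0.1],[0,0,-0.12],[0,0,-0.12],[0,0,-0.12],[0,0,-0.12],[0,0,-0.12],[0,0,-0.12],[0,0,-0.12],[0,0,-0.12],[0,0,-0.12],[0,0,-0.12],[0,0,-0.12]],"gripper":[0,0,0,0,0,0,0,0,0,0,0,0]}'; python3 st.py; python3 -c "
from h import *
print(tool([.651,.249,.009]))"
```

```text
time: 42.7
position: [0.6459, 0.2516, 0.2172]
tool_rot: [0.447, 0.894, 0.002, 0.002]
ft_force: [0.4, 0.9, -0.4]
grip_width: 0.0435
grip_force: 0.0
[0.6509 0.2487] [0.021 0.027] 127 0.95 (247, 159, 266, 178)
[0.64610719 0.24973497 0.21697185] [[-0.597, 0.802, 0.005], [0.802, 0.597, 0.002], [-0.002, 0.005, -1.0]]
[ -3.2   2.4 208. ]
```

```bash
python3 -m jog '{"dp":[[-3,2,50],[-3,2,100],[-3,2,150],[-3,2,190],[-3,2,204],[-3,2,207],[-3,2,207],[-3,2,207],[-3,2,207],[-3,2,207],[-3,2,207],[-3,2,207]],"delta_rot":[[0,0,0],[0,0,0],[0,0,0],[0,0,0],[0,0,0],[0,0,0],[0,0,0],[0,0,0],[0,0,0],[0,0,0],[0,0,0],[0,0,0]],"gripper":[0,0,0,0,0,0,-1,-1,-1,-1,-1,-1]}' 20;python3 -m jog '{"dp":[[0,0,-20],[0,0,-60],[0,0,-110],[0,0,-160],[0,0,-210],[0,0,-230],[0,0,-230]],"delta_rot":[[0,0,0],[0,0,0],[0,0,0],[0,0,0],[0,0,0],[0,0,0],[0,0,0]],"gripper":[-1,-1,-1,-1,-1,-1,-1]}'; python3 - <<'E'
from h import *
o=robot.get_obs();print(R.from_quat(o['tool_rot']).as_matrix().round(3),o['position'],tool([.609,-.206,.24]))
E
```

```text
time: 44.0
position: [0.6518, 0.2505, 0.0117]
tool_rot: [0.448, 0.894, 0.003, 0.003]
ft_force: [-0.5, -0.1, 7.2]
grip_width: 0.0219
grip_force: 20.0
time: 44.7
position: [0.6518, 0.2504, 0.2451]
tool_rot: [0.448, 0.894, 0.005, 0.006]
ft_force: [0.6, 0.1, 0.5]
grip_width: 0.0218
grip_force: 20.0
[[-0.598  0.801  0.015]
 [ 0.801  0.598  0.005]
 [-0.005  0.015 -1.   ]] [0.6517505  0.25035968 0.24505964] [-340.1 -307.3    2.3]
```

```bash
python3 -m jog '{"dp":[[-35,-32,0],[-70,-63,0],[-105,-95,0],[-140,-126,0],[-175,-158,0],[-210,-190,0],[-245,-221,0],[-280,-253,0],[-315,-285,0],[-338,-306,2],[-340,-307,2],[-340,-307,2]],"delta_rot":[[0,0,0],[0,0,0],[0,0,0],[0,0,0],[0,0,0],[0,0,0],[0,0,0],[0,0,0],[0,0,0],[0,0,0],[0,0,0],[0,0,0]],"gripper":[-1,-1,-1,-1,-1,-1,-1,-1,-1,-1,-1,-1]}'; python3 -m jog '{"dp":[[0,0,40],[0,0,80],[0,0,105],[0,0,105],[0,0,105],[0,0,105],[0,0,80],[0,0,40],[0,0,-30],[0,0,-80],[0,0,-100],[0,0,-100]],"delta_rot":[[0,0,0],[0,0,0],[0,0,0],[0,0,0],[0,0,0],[0,0,0],[0,0,0],[0,0,0],[0,0,0],[0,0,0],[0,0,0],[0,0,0]],"gripper":[-1,-1,-1,-1,-0.35,-0.35,-0.35,-0.35,-0.35,-0.35,-0.35,-0.35]}'; python3 - <<'E'
from st import *
o=robot.get_obs();print(R.from_quat(o['tool_rot']).as_matrix().round(3),o['position'])
im,m,T=snap('wrist','w20.png')
for n in ('pot','stone1'):
    for d in robot.search_frame(n,'wrist')[:12]:
        r=d['rect'];p=pix2w(m,T,(r[0]+r[2])/2,(r[1]+r[3])/2,.142 if n=='pot' else .07);print(n,np.round(r),round(d['score'],2),p.round(3))
for c in('scene','top'):
    im,m,T=snap(c,c+'20.png')
    for n in('stone1','cup','mat','pot'):
        for d in robot.search_frame(n,c)[:6]:
            r=d['rect'];print(c,n,np.round(r),round(d['score'],2),pix2w(m,T,(r[0]+r[2])/2,(r[1]+r[3])/2,.012).round(3))
E
```

```text
time: 45.9
position: [0.6054, -0.2066, 0.234]
tool_rot: [0.449, 0.893, 0.003, -0.0]
ft_force: [0.2, 0.5, -0.6]
grip_width: 0.0217
grip_force: 20.0
time: 47.1
position: [0.6098, -0.2083, 0.3469]
tool_rot: [0.448, 0.894, 0.002, 0.011]
ft_force: [0.3, -1.3, 0.4]
grip_width: 0.0285
grip_force: 0.0
[[-0.598  0.801  0.022]
 [ 0.801  0.598 -0.007]
 [-0.019  0.014 -1.   ]] [ 0.60977622 -0.20825912  0.34687497]
pot [202. 110. 305. 207.] 0.74 [ 0.609 -0.206  0.142]
stone1 [246. 141. 261. 162.] 0.89 [ 0.612 -0.21   0.07 ]
stone1 [245. 178. 259. 196.] 0.83 [ 0.642 -0.252  0.07 ]
stone1 [259. 154. 277. 169.] 0.6 [ 0.637 -0.209  0.07 ]
stone1 [236. 135. 255. 154.] 0.59 [ 0.598 -0.208  0.07 ]
stone1 [221. 146. 238. 163.] 0.56 [ 0.589 -0.232  0.07 ]
stone1 [218. 128. 238. 142.] 0.47 [ 0.57  -0.212  0.07 ]
stone1 [236. 167. 255. 180.] 0.45 [ 0.623 -0.242  0.07 ]
scene cup [273. 192. 334. 256.] 0.96 [0.455 0.067 0.012]
scene mat [272. 218. 329. 245.] 0.74 [0.478 0.088 0.012]
scene pot [184. 140. 226. 187.] 0.69 [ 0.577 -0.315  0.012]
top cup [184. 195. 254. 245.] 0.57 [0.46  0.098 0.012]
top pot [307. 152. 326. 161.] 0.45 [ 0.677 -0.212  0.012]
```

```bash
python3 -m jog '{"dp":[[-20,0,40],[-25,0,70],[-25,0,70]],"delta_rot":[[0,0,0],[0,0,0],[0,0,0]],"gripper":[-1,-1,-1]}' | head -2; python3 - <<'E'
from h import *
for k in range(3):
    im,m,T=snap('wrist','w21.png')
    for n in ('stone1','stone6'):
        r=[tuple(np.round(d['rect']).astype(int))+(round(d['score'],2),) for d in robot.search_frame(n,'wrist')];print(len(r),*[tuple(map(float,x)) for x in r])
# grey-pixel area inside the pot rim
hsv=cv2.cvtColor(im,cv2.COLOR_RGB2HSV);d=robot.search_frame('pot','wrist')[0];print(np.round(d['rect']))
l,t,r,b=map(int,d['rect']);mk=np.zeros(im.shape[:2],np.uint8);cv2.ellipse(mk,((l+r)//2,(t+b)//2),(int((r-l)*.42),int((b-t)*.42)),0,0,360,1,-1)
g=((hsv[:,:,1]<90)&(hsv[:,:,2]>50)&(mk>0)).astype(np.uint8)
dt=cv2.distanceTransform(g,2,5);n,lab,st,ce=cv2.connectedComponentsWithStats((dt>4).astype(np.uint8));print('area',g.sum(),[(int(s[4]),tuple(c.round())) for s,c in zip(st[1:],ce[1:])])
E
```

```text
time: 48.05
position: [0.6189, -0.2258, 0.2608]
6 (215.0, 123.0, 242.0, 141.0, 0.65) (249.0, 144.0, 271.0, 165.0, 0.65) (266.0, 157.0, 290.0, 177.0, 0.62) (220.0, 146.0, 243.0, 169.0, 0.54) (240.0, 132.0, 264.0, 155.0, 0.5) (240.0, 173.0, 265.0, 188.0, 0.49)
6 (215.0, 123.0, 242.0, 141.0, 0.65) (249.0, 144.0, 271.0, 165.0, 0.65) (266.0, 157.0, 290.0, 177.0, 0.62) (220.0, 146.0, 243.0, 169.0, 0.54) (240.0, 132.0, 264.0, 155.0, 0.5) (240.0, 173.0, 265.0, 188.0, 0.49)
6 (215.0, 120.0, 235.0, 134.0, 0.87) (264.0, 155.0, 287.0, 170.0, 0.86) (238.0, 166.0, 260.0, 184.0, 0.67) (217.0, 142.0, 240.0, 164.0, 0.67) (242.0, 178.0, 264.0, 198.0, 0.65) (248.0, 136.0, 267.0, 162.0, 0.62)
6 (215.0, 120.0, 235.0, 134.0, 0.87) (264.0, 155.0, 287.0, 170.0, 0.86) (238.0, 166.0, 260.0, 184.0, 0.67) (217.0, 142.0, 240.0, 164.0, 0.67) (242.0, 178.0, 264.0, 198.0, 0.65) (248.0, 136.0, 267.0, 162.0, 0.62)
7 (242.0, 179.0, 264.0, 200.0, 0.82) (232.0, 166.0, 261.0, 182.0, 0.81) (219.0, 140.0, 241.0, 162.0, 0.71) (263.0, 152.0, 285.0, 172.0, 0.68) (239.0, 129.0, 260.0, 146.0, 0.61) (244.0, 135.0, 267.0, 161.0, 0.56) (215.0, 117.0, 237.0, 134.0, 0.54)
7 (242.0, 179.0, 264.0, 200.0, 0.82) (232.0, 166.0, 261.0, 182.0, 0.81) (219.0, 140.0, 241.0, 162.0, 0.71) (263.0, 152.0, 285.0, 172.0, 0.68) (239.0, 129.0, 260.0, 146.0, 0.61) (244.0, 135.0, 267.0, 161.0, 0.56) (215.0, 117.0, 237.0, 134.0, 0.54)
[193.  91. 322. 219.]
area 3368 [(20, (np.float64(244.0), np.float64(108.0))), (8, (np.float64(253.0), np.float64(106.0))), (29, (np.float64(263.0), np.float64(107.0))), (7, (np.float64(277.0), np.float64(110.0))), (143, (np.float64(225.0), np.float64(128.0))), (11, (np.float64(299.0), np.float64(129.0))), (603, (np.float64(258.0), np.float64(149.0))), (133, (np.float64(229.0), np.float64(152.0))), (284, (np.float64(250.0), np.float64(181.0)))]
```

```bash
python3 - <<'E'
from h import *
print(tool([.47,.02,.30]))
E
```

```text
[288.3  26.1 -33.3]
```

```bash
python3 -m jog '{"dp":[[0,0,-34],[50,4,-34],[95,8,-34],[140,12,-34],[185,17,-34],[230,21,-34],[270,25,-34],[288,26,-34],[288,26,-34]],"delta_rot":[[0,0,0],[0,0,0],[0,0,0],[0,0,0],[0,0,0],[0,0,0],[0,0,0],[0,0,0],[0,0,0]],"gripper":[-1,-1,-1,-1,-1,-1,-1,-1,-1]}'|head -2; python3 - <<'E'
from h import *
im,m,T=snap('wrist','w22.png')
for n in ('stone1','cup','mat'):
    for d in robot.search_frame(n,'wrist')[:5]:
        r=d['rect'];print(n,np.round(r),round(d['score'],2),pix2w(m,T,(r[0]+r[2])/2,(r[1]+r[3])/2,.055).round(3))
im,m,T=snap('top','top22.png')
for n in('stone1','pot','cup','sprayer','twine'):
    for d in robot.search_frame(n,'top')[:5]:
        r=d['rect'];print(n,np.round(r),round(d['score'],2),pix2w(m,T,(r[0]+r[2])/2,(r[1]+r[3])/2,.012).round(3))
# cup interior texture: foot floor centre vs stones
for v,b in (('w22.png',None),): pass
E
python3 - <<'E'
import cv2,numpy as np,sys
sys.path.insert(0,'.')
from h import *
o=robot.get_obs();im=cv2.imread('pics/w22.png');im0=cv2.imread('pics/w6.png')
m=robot.camera_model('wrist');T=np.eye(4);T[:3,:3]=R.from_quat(o['tool_rot']).as_matrix();T[:3,3]=o['position'];T=T@m['T_tool_cam']
c=w2pix(m,T,[.459,.058,.01]);print('cup floor px',c)
for I,(u,v) in ((im,c),(im0,(250,180))):
    p=cv2.cvtColor(I[int(v)-28:int(v)+29,int(u)-28:int(u)+29],6);print('std',p.std(),'edges',(cv2.Canny(p,60,120)>0).sum(),p[::8,::8].tolist())
E
```

```text
time: 49.45
position: [0.4686, 0.0214, 0.3006]
cup [206.  33. 351. 189.] 0.82 [0.457 0.087 0.055]
stone1 [314. 159. 321. 166.] 0.5 [ 0.657 -0.215  0.012]
stone1 [323. 177. 327. 182.] 0.4 [ 0.599 -0.242  0.012]
stone1 [318. 169. 322. 174.] 0.39 [ 0.626 -0.225  0.012]
stone1 [325. 163. 334. 168.] 0.37 [ 0.647 -0.256  0.012]
pot [297. 149. 341. 189.] 0.76 [ 0.634 -0.222  0.012]
cup [203. 209. 240. 242.] 0.8 [0.442 0.089 0.012]
cup [332. 223. 338. 226.] 0.33 [ 0.454 -0.274  0.012]
sprayer [375. 168. 415. 196.] 0.81 [ 0.597 -0.468  0.012]
twine [377. 204. 399. 225.] 0.61 [ 0.493 -0.443  0.012]
twine [279. 142. 353. 237.] 0.53 [ 0.567 -0.211  0.012]
cup floor px [264.20113337 124.93220851]
std 12.476535552901288 edges 75 [[205, 203, 251, 251, 251, 249, 182, 183], [212, 250, 251, 251, 251, 253, 253, 187], [251, 251, 251, 251, 253, 253, 253, 237], [249, 251, 251, 251, 253, 253, 253, 253], [251, 250, 252, 252, 253, 254, 253, 253], [251, 252, 250, 254, 254, 253, 254, 253], [252, 251, 252, 253, 253, 254, 253, 230], [238, 252, 251, 252, 253, 253, 252, 223]]
std 24.033995675317247 edges 651 [[233, 236, 171, 254, 254, 223, 222, 222], [234, 213, 229, 254, 198, 222, 253, 216], [253, 231, 251, 239, 230, 251, 237, 223], [254, 212, 254, 254, 254, 218, 225, 254], [179, 246, 254, 255, 254, 197, 249, 254], [252, 250, 227, 230, 230, 218, 250, 225], [233, 254, 255, 249, 251, 254, 254, 207], [234, 230, 245, 242, 238, 224, 216, 209]]
```

The cup floor is clean, and no stone is detected anywhere outside the pot. Next: over the record key, with the wrist yawed back.

```bash
python3 - <<'E'
from h import *
o=robot.get_obs();A=R.from_quat(o['tool_rot']);print(tool([.4535,-.278,.2]),(A.inv()*R.from_matrix([[-1,0,0],[0,1,0],[0,0,-1]])).as_rotvec().round(3))
im,m,T=snap('wrist')
a=np.linspace(0,6.28,73);p=np.array([w2pix(m,T,[.459+.075*np.cos(t),.058+.075*np.sin(t),.059]) for t in a]);print('pred rim bbox',p.min(0),p.max(0))
p=np.array([w2pix(m,T,[.459+.075*np.cos(t),.058+.075*np.sin(t),.004]) for t in a]);print('mat',p.min(0),p.max(0))
g=cv2.cvtColor(im,cv2.COLOR_RGB2GRAY);print(cv2.HoughCircles(cv2.medianBlur(g,5),3,1.5,40,param1=120,param2=40,minRadius=60,maxRadius=95))
E
```

```text
[-228.3 -191.3   99. ] [ 0.004  0.003 -0.931]
pred rim bbox [205.57167529  64.35661862] [325.41397463 185.95546439]
mat [211.14040778  68.17918585] [316.94332812 175.85810644]
[[[263.25 125.25  60.45]]]
```

```bash
python3 -m jog '{"dp":[[-35,-29,15],[-70,-59,30],[-105,-88,45],[-140,-117,60],[-175,-147,75],[-205,-172,90],[-228,-191,95],[-228,-191,95],[-228,-191,95],[-228,-191,95]],"delta_rot":[[0,0,-0.13],[0,0,-0.26],[0,0,-0.39],[0,0,-0.52],[0,0,-0.65],[0,0,-0.78],[0,0,-0.88],[0,0,-0.93],[0,0,-0.93],[0,0,-0.93]],"gripper":[-1,-1,-1,-1,-1,-1,-1,-1,-1,-1]}'; python3 - <<'E'
from h import *
im,m,T=snap('wrist','w23.png')
for n in ('record','zero','power'):
    for d in robot.search_frame(n,'wrist')[:2]:
        r=d['rect'];print(n,np.round(r),round(d['score'],2),pix2w(m,T,(r[0]+r[2])/2,(r[1]+r[3])/2,.053).round(3))
o=robot.get_obs();print(R.from_quat(o['tool_rot']).as_matrix().round(3),o['position'],tool([.453,-.278,.05]))
E
```

```text
time: 51.0
position: [0.4534, -0.2768, 0.2041]
tool_rot: [0.001, 1.0, 0.001, 0.002]
ft_force: [0.1, -0.2, 0.5]
grip_width: 0.0002
grip_force: 0.0
record [243. 165. 265. 187.] 0.82 [ 0.454 -0.277  0.053]
zero [303. 159. 328. 182.] 0.86 [ 0.449 -0.216  0.053]
power [244. 163. 265. 185.] 0.73 [ 0.452 -0.277  0.053]
power [353. 148. 394. 182.] 0.63 [ 0.443 -0.157  0.053]
[[-1.    -0.001  0.005]
 [-0.001  1.     0.002]
 [-0.005  0.002 -1.   ]] [ 0.45377149 -0.27628313  0.20455437] [  1.6  -2.1 154.5]
```

```bash
python3 -m jog '{"dp":[[1,-2,50],[1,-2,100],[1,-2,140],[1,-2,148],[1,-2,152],[1,-2,154],[1,-2,156],[1,-2,156],[1,-2,156]],"delta_rot":[[0,0,0],[0,0,0],[0,0,0],[0,0,0],[0,0,0],[0,0,0],[0,0,0],[0,0,0],[0,0,0]],"gripper":[-1,-1,-1,-1,-1,-1,-1,-1,-1]}'
```

```text
time: 52.1
position: [0.4535, -0.2784, 0.0513]
tool_rot: [-0.0, 1.0, 0.001, 0.003]
ft_force: [-3.0, 3.4, 10.0]
grip_width: 0.0004
grip_force: 5.1
```

```bash
python3 -m jog '{"dp":[[0,0,-25],[0,0,-50],[5,40,-50],[10,85,-50],[10,121,-50],[10,121,-50],[10,121,-15],[10,121,-5],[10,121,-2],[10,121,0],[10,121,0.5],[10,121,0.5]],"delta_rot":[[0,0,0],[0,0,0],[0,0,0],[0,0,0],[0,0,0],[0,0,0],[0,0,0],[0,0,0],[0,0,0],[0,0,0],[0,0,0],[0,0,0]],"gripper":[-1,-1,-1,-1,-1,-1,-1,-1,-1,-1,-1,-1]}'
```

```text
time: 53.3
position: [0.445, -0.1588, 0.0511]
tool_rot: [0.001, 1.0, 0.0, 0.005]
ft_force: [0.1, 3.5, 20.0]
grip_width: -0.0
grip_force: 10.0
```

Power is bottomed at 20 N. I'll rise clear and check the final state.

```bash
python3 -m jog '{"dp":[[0,0,-30],[0,0,-80],[0,0,-130],[0,0,-180],[0,0,-230],[0,60,-250],[0,100,-250],[0,100,-250],[0,100,-250]],"delta_rot":[[0,0,0],[0,0,0],[0,0,0],[0,0,0],[0,0,0],[0,0,0],[0,0,0],[0,0,0],[0,0,0]],"gripper":[-1,-1,-1,-1,-1,-1,-1,-1,-1]}'; python3 - <<'E'
from h import *
for c in ('scene','wrist'):
    im,m,T=snap(c,c+'24.png')
    for n in('cup','pot','mat','stone1','power','zero','record'):
        for d in robot.search_frame(n,c)[:2]:
            r=d['rect'];print(c,n,np.round(r),round(d['score'],2),pix2w(m,T,(r[0]+r[2])/2,(r[1]+r[3])/2,.053).round(3))
E
```

```text
time: 54.2
position: [0.442, -0.0578, 0.2994]
tool_rot: [-0.001, 1.0, 0.0, 0.003]
ft_force: [0.3, 0.2, 0.3]
grip_width: 0.0006
grip_force: 0.0
scene cup [274. 192. 334. 253.] 0.71 [0.478 0.099 0.053]
scene pot [182. 139. 225. 186.] 0.61 [ 0.596 -0.268  0.053]
scene mat [272. 218. 332. 246.] 0.79 [0.501 0.125 0.053]
scene stone1 [161. 146. 282. 223.] 0.47 [ 0.594 -0.143  0.053]
scene power [264. 165. 272. 173.] 0.52 [ 0.444 -0.144  0.053]
scene zero [252. 156. 261. 162.] 0.52 [ 0.45  -0.203  0.053]
scene record [275. 192. 332. 252.] 0.56 [0.477 0.095 0.053]
wrist cup [286. 112. 454. 222.] 0.7 [0.455 0.093 0.053]
wrist cup [ 78. 157. 100. 176.] 0.45 [ 0.454 -0.276  0.053]
wrist pot [ 78. 237. 144. 322.] 0.68 [ 0.622 -0.269  0.053]
wrist mat [283. 111. 330. 165.] 0.61 [0.417 0.007 0.053]
wrist stone1 [109. 295. 126. 316.] 0.64 [ 0.667 -0.266  0.053]
wrist stone1 [ 78. 158. 100. 175.] 0.23 [ 0.454 -0.276  0.053]
wrist power [168. 146. 194. 172.] 0.6 [ 0.444 -0.155  0.053]
wrist zero [125. 152. 146. 171.] 0.78 [ 0.447 -0.214  0.053]
wrist record [ 77. 157. 100. 174.] 0.83 [ 0.452 -0.277  0.053]
```

The cup's scene rectangle hasn't changed, so it hasn't been knocked, and the pot is in place. I'll hand in.

```bash
python3 -c "
from rig import robot
print(robot.hand_in())"
```

```text
the job is handed in; nothing more can be done
None
```

I handed the job in after about 54 s of robot time: every step was carried out, with no stone found outside the pot and the empty cup on the mat, but I could clearly tell apart only 7 of the 8 stones in the pot, the verdict was not returned, and I viewed 15 pictures instead of the allowed 14.

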